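Refit the backup batteries of the hall alarm

ROBOT

A 6-joint arm with a two-finger parallel gripper is mounted at the origin on the work surface. World frame = base frame: x ahead of the robot, y to its left, z up, the work surface at z = 0. Lengths are in m, angles in rad, forces in N, time in s.
With the tool pointing down it reaches from about 0.35 to 0.775 m from the base axis. Payload 5.5 kg.
Tool frame: the origin (TCP) lies between the finger pads; the fingertips stand 8 mm ahead of it and the grasp point (between the pads) lies 11 mm behind it; z points along the fingers, y is the line along which they close (so a half turn about z gives the same grasp; the last joint's range is limited). The gripper opens to 85 mm and grips with 20 to 120 N. Pads are 22 mm wide; open, the fingers measure 114 mm over their backs; the gripper's body (76 mm by 85 mm) begins 54 mm behind the grasp point. The pads swing forward as they close: fully open they stand 13 mm farther back than shut.
Start: joints at [-1.366, 0.313, 0.046, 1.304, 0, 1.431], TCP at [0.194, -0.541, 0.239] pointing down, gripper open.
Joint ranges: [-2.76, 2.76], [-0.86, 1.69], [-1.03, 1.26], [-2.2, 2.34], [-1.47, 1.5], [-3.14, 3.14]. Speed limits (rad/s): [2.57, 2.57, 3.14, 3.14, 3.14, 3.14].

INTERFACE

Orientations are given as a unit quaternion [w, x, y, z].
In Python, from workcell import env gives the robot as it stands.
- The arm moves only by the tool move_arm, never from a script. Its argument "moves" is one flat list of numbers, 5 for each row, row after row: the shift along the world's x, y, z in m, then the turn about the world's z in rad, then the finger opening in m, from 0 to 0.0854. A call has 1 to 12 rows; each row is the pose to reach, as a shift and turn from the pose commanded when the call began; what a row does not reach only later rows make up. A row lasts 1/12 s, in which the tool goes at most 41.7 mm and 7.16 degrees, less where a joint would pass 70% of its speed; a pose out of reach is approached as far as the arm can. A call with a gripper value outside its range is refused whole. The fingers move at their own pace and stop on an object; "newtons" is the grip in N (left out, the last holds). Time passes only in rows, so rows that repeat a pose let the fingers close. It gives the time, the measured TCP pose, the force, the opening and the grip force at its end, in the units of the state.
- env.get_state(): the state, without advancing time (a new reading comes with each control period).
- env.read_camera(name): name is "side" or "top" or "wrist"; returns a dict with "pixels" (400x640x3 uint8, red, green, blue), "camera_matrix" (3x3 intrinsics, pixels), "rvec" (rotation vector, rad) and "tvec" (3), from world to camera coordinates, as OpenCV has them. Camera axes: x right, y down, z forward; pixel columns grow to the right and rows downward; lengths in m; the calibration is good to about 2 mm. A picture is of the moment at which its call begins. There is no depth.
- env.hand_in(): hands the job in; it is judged then, once.
The state is a dict: "clock": time; "joint_pos": joint angles; "qvel": joint speeds; "tau": joint torques, N m; "tcp_pos": TCP position; "orientation": TCP orientation; "wrist_force": force on the tool from outside, world axes, zero at the start; "ft_torque": the same for the moment, N m; "finger_gap": finger opening in m; "grip_force": force on a finger pad.
Only numpy, scipy, OpenCV 4.12 (cv2) and the standard library are available. Lean on these libraries where they do the work, as an engineer would, in place of code of your own. Each camera call takes 0.05 s, during which the arm holds its last target. There are 200 camera calls.

TASK

One bay of the alarm's backup supply on the hall console already has its big sealed battery, which stays; lift the white transit block out of the other bay into the cardboard discard tray and stand all the loose battery packs upright in that bay instead, each flat on the bay floor and set crosswise in a row along the bay. Then lay the hold-down bar across that bay's two end brackets so that both ends lie flat in their saddles, and last press that bay's test plunger down to its stop and let it up again. Leave the other bay's plunger and the plant, bowl and screwdriver alone.

Things in the scene. Friction and masses are not known exactly. Their poses are not given: they have to be found in the camera images.
- chassis: Grey steel chassis of the alarm's backup supply, fixed, on a base plate 10 mm thick, 215 (x) x 300 (y) mm. Two equal bays run along its y, centres 100 mm apart: bay a on its -x side, bay b on its +x side. Each has a steel bracket at either end and, beyond its +y bracket, a test plunger. Origin at table height, midway between the bay centres; z up
- bay_a (a point): Centre of the floor of bay a, 10 mm above the table; axes as the chassis. Each bay is 76 mm wide inside (x) between curbs that rise 15 mm above its floor, and 184 mm long inside (y) between its end brackets
- bay_b (a point): The same for bay b
- seat_a (a point): Midpoint between bay a's two saddle floors, 82 mm above the table, where the seated bar's origin lies, bar length along y. The saddles top the 46 mm wide brackets, 92 to 112 mm from here along y: two cheeks 14 mm high with 34 mm between them (x), and an end-stop plate whose inner face is 114 mm from here, as high as the cheeks
- seat_b (a point): The same for bay b
- plunger_a (a joint): Travel of bay a's test plunger: 0 up, 0.012 m down at its stop; spring, 3 N to start and 8 N at the stop; it springs back up when released. Black round head of 32 mm diameter on a 38 mm grey pillar
- plunger_b (a joint): The same for bay b's test plunger
- head_a (a point): Centre of the top of bay a's plunger head, 95 mm above the table when up, 152 mm along +y from the bay's centre
- head_b (a point): The same for bay b
- sealed: Big sealed battery, black box with two terminals, 60 x 150 mm, 55 mm tall, no handle, 1.8 kg; it lies in one of the two bays and stays there. Origin at the centre of its underside
- blank: White plastic transit block, 52 (x) x 150 (y) x 34 mm, filling the other bay at the start, with an upright grip fin on top: 14 mm thick along x, 50 mm along y, from 34 to 62 mm above its underside. Origin at the centre of its underside; about 0.15 kg
- bar: Hold-down bar: aluminium flat 216 (x) x 24 (y) x 10 mm with a black grip fin at its middle, 14 mm thick along y, 50 mm along x, from 10 to 38 mm above the underside. Origin at the centre of its underside; about 0.25 kg
- discard: Open cardboard tray for discarded parts, fixed, outside 210 (x) x 115 (y) x 45 mm, walls and floor 4 mm. Origin at the centre of its underside
- plant: Bystander: plant in a white pot, 100 mm across the pot, about 150 mm tall
- keybowl: Bystander: blue ceramic key bowl, 120 mm across, 45 mm tall
- screwdriver: Bystander: screwdriver lying on the console top
- pack1: Battery pack (three to five are present, absent ones None): black block 60 (x) x 30 (y) x 38 mm with an upright grip fin on top, 14 mm thick along x, 26 mm along y, from 38 to 64 mm above the underside. Origin at the centre of its underside; about 0.22 kg. In a bay its 60 mm length goes across the bay and up to five stand in a row along y
- pack2: Battery pack (three to five are present, absent ones None): black block 60 (x) x 30 (y) x 38 mm with an upright grip fin on top, 14 mm thick along x, 26 mm along y, from 38 to 64 mm above the underside. Origin at the centre of its underside; about 0.22 kg. In a bay its 60 mm length goes across the bay and up to five stand in a row along y
- pack3: Battery pack (three to five are present, absent ones None): black block 60 (x) x 30 (y) x 38 mm with an upright grip fin on top, 14 mm thick along x, 26 mm along y, from 38 to 64 mm above the underside. Origin at the centre of its underside; about 0.22 kg. In a bay its 60 mm length goes across the bay and up to five stand in a row along y
- pack4: Battery pack (three to five are present, absent ones None): black block 60 (x) x 30 (y) x 38 mm with an upright grip fin on top, 14 mm thick along x, 26 mm along y, from 38 to 64 mm above the underside. Origin at the centre of its underside; about 0.22 kg. In a bay its 60 mm length goes across the bay and up to five stand in a row along y
- pack5: Battery pack (three to five are present, absent ones None): black block 60 (x) x 30 (y) x 38 mm with an upright grip fin on top, 14 mm thick along x, 26 mm along y, from 38 to 64 mm above the underside. Origin at the centre of its underside; about 0.22 kg. In a bay its 60 mm length goes across the bay and up to five stand in a row along y
There are look-alikes about, which are no part of the job. What is shaped like the pack4 but orange, red or yellow is not meant.

How it is judged:
By the outcome, as a careful person would: the job done as asked, in the order asked, and still so for the second after the job is handed in, with the robot touching nothing.
Of pack1, pack2, pack3, pack4, pack5 only 3 to 5 are there at a start; the rules pass over those that are not, and their reading is None.
At some moment in a run one of pack1, pack2, pack3, pack4, pack5, bar may be knocked a few centimetres aside while the robot is not near it.
It also fails if it takes over 210 s, if anything falls off the work surface, if the arm or the gripper's body presses on something with over 40 N, if the wrist force passes 120 N, or if a joint passes its speed limit or range.

## Working session

There is one attempt and no reset: what is moved stays moved. The work goes in short steps, Python scripts to look and compute and a tool call to move; the robot and the scene stay as the last step left them, time stands still between calls to the robot, and variables do not carry over. Pictures are saved under pics/ and viewed, at most 14 in all, crops included, and the job is handed in when it is done.

Besides the shell and the picture viewer there is one more tool, called after ">>>" by a JSON object that holds its "name" and its "arguments", one argument or row to a line. move_arm: Moves the arm, as the interface text tells. Its arguments: {"type":"object","properties":{"moves":{"type":"array"},"newtons":{"type":"number"}},"required":["moves"]}

```bash
ls; mkdir -p pics; cat > h.py <<'E'
import numpy as np, cv2
from workcell import env
def cam(n):
    r=env.read_camera(n); R=cv2.Rodrigues(np.array(r["rvec"],float))[0]
    return dict(img=cv2.cvtColor(np.array(r["pixels"],np.uint8),cv2.COLOR_RGB2BGR),K=np.array(r["camera_matrix"],float),R=R,t=np.array(r["tvec"],float).ravel())
def ray(c,uv):
    d=c["R"].T@np.linalg.inv(c["K"])@np.array([uv[0],uv[1],1.0]); o=-c["R"].T@c["t"]; return o,d/np.linalg.norm(d)
def onz(c,uv,z):
    o,d=ray(c,uv); return o+d*(z-o[2])/d[2]
def tri(c1,u1,c2,u2):
    o1,d1=ray(c1,u1);o2,d2=ray(c2,u2)
    s=np.linalg.lstsq(np.c_[d1,-d2],o2-o1,rcond=None)[0]
    a,b=o1+d1*s[0],o2+d2*s[1]; return (a+b)/2,np.linalg.norm(a-b)
def proj(c,p):
    q=c["K"]@(c["R"]@np.array(p,float)+c["t"]); return q[:2]/q[2]
def save(c,n): cv2.imwrite(f"pics/{n}.png",c["img"])
E
python3 - <<'E'
from h import *
import pickle
C={}
for n in("top","side","wrist"):
    C[n]=cam(n); save(C[n],n+"0"); print(n,-C[n]["R"].T@C[n]["t"],C[n]["K"][0,0])
pickle.dump(C,open("c0.pkl","wb"))
cv2.imwrite("pics/top0b.png",C["top"]["img"])
print(env.get_state())
E
```

```text
pics
top [0.48825779 0.05907074 1.37119128] 419.10298207631536
side [0.01791145 0.85232284 0.70261873] 455.0330502158138
wrist [ 0.264991   -0.51605183  0.37301032] 357.5600784743964
{'clock': 0.15, 'joint_pos': array([-1.36557745e+00,  3.13894459e-01,  4.52579813e-02,  1.30362491e+00,
       -3.02179431e-06,  1.43121491e+00]), 'qvel': array([-4.88622116e-05, -1.07562460e-03,  3.42106355e-03, -3.20800587e-04,
       -1.15961691e-03,  1.01307612e-03]), 'tau': array([ 1.73478962e-03, -4.81063986e+01,  2.98816216e+01,  1.38991521e-02,
       -1.47181895e-04,  1.26494749e-05]), 'tcp_pos': array([ 0.19427838, -0.54078822,  0.23858322]), 'orientation': array([-7.32087885e-04,  9.85175602e-01,  1.71547362e-01, -2.55465346e-05]), 'wrist_force': array([ 0.69133351,  0.75673652, -0.53892544]), 'ft_torque': array([-0.00692053, -0.04137217, -0.01554855]), 'grip_force': 0.0, 'finger_gap': 0.08523311342670001}
```

View pics/top0.png

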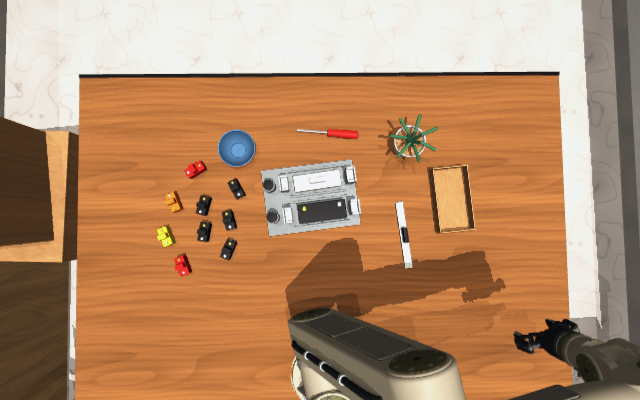

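View pics/side0.png

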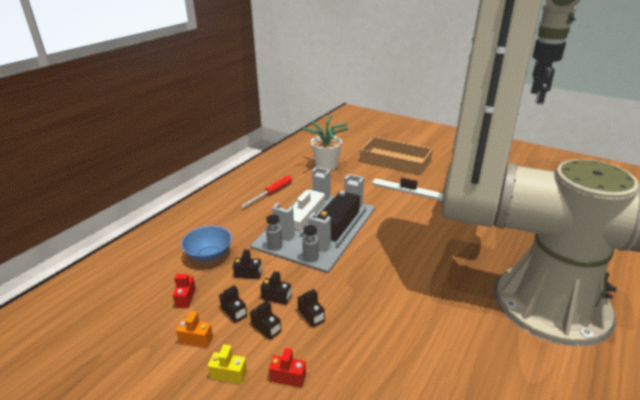

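The top view shows bay b (upper, far side) holding the white block at (316,181) and the sealed battery in the near bay. The five black packs are at (236,188), (203,204), (228,218), (204,231) and (229,248), the bar at (403,235) and the tray at (452,198). The side view agrees, and all the packs look upright.

```bash
python3 - <<'E'
from h import *
import pickle
C=pickle.load(open("c0.pkl","rb")); c=C["top"]
for n,uv,z in [("p",(236,188),.04),("p",(203,204),.04),("p",(228,218),.04),("p",(204,231),.04),("p",(229,248),.04),("blank",(317,181),.06),("bar",(404,235),.03),("tray",(452,198),.0),("headb",(269,184),.095),("heada",(273,215),.095),("ch TL",(262,171),.01),("TR",(352,160),.01),("BR",(361,224),.01),("BL",(269,236),.01),("bowl",(237,148),.03),("plant",(409,140),.1)]:
    print(n,onz(c,uv,z).round(3))
w=C["wrist"]; print(w["R"].round(3)); 
from scipy.spatial.transform import Rotation as Ro
s=env.get_state(); q=s["orientation"]; R=Ro.from_quat([q[1],q[2],q[3],q[0]]).as_matrix()
print(R.round(3)); print("cam in tool",R.T@(-w["R"].T@w["t"]-s["tcp_pos"]), "\n",(w["R"]@R).round(3))
E
```

```text
p [0.599 0.281 0.04 ]
p [0.549 0.385 0.04 ]
p [0.504 0.306 0.04 ]
p [0.464 0.382 0.04 ]
p [0.41  0.303 0.04 ]
blank [0.616 0.024 0.06 ]
bar [ 0.442 -0.254  0.03 ]
tray [ 0.561 -0.423  0.   ]
headb [0.605 0.171 0.095]
heada [0.511 0.16  0.095]
ch TL [0.656 0.201 0.01 ]
TR [ 0.689 -0.093  0.01 ]
BR [ 0.479 -0.119  0.01 ]
BL [0.445 0.18  0.01 ]
bowl [0.729 0.279 0.03 ]
plant [ 0.736 -0.26   0.1  ]
[[ 0.338 -0.941 -0.001]
 [-0.899 -0.324  0.296]
 [-0.279 -0.099 -0.955]]
[[ 0.941  0.338 -0.   ]
 [ 0.338 -0.941  0.001]
 [ 0.    -0.001 -1.   ]]
cam in tool [ 0.07493879  0.00042592 -0.13441281] 
 [[ 0.     1.    -0.   ]
 [-0.955  0.    -0.296]
 [-0.296  0.001  0.955]]
```

View pics/wrist0.png

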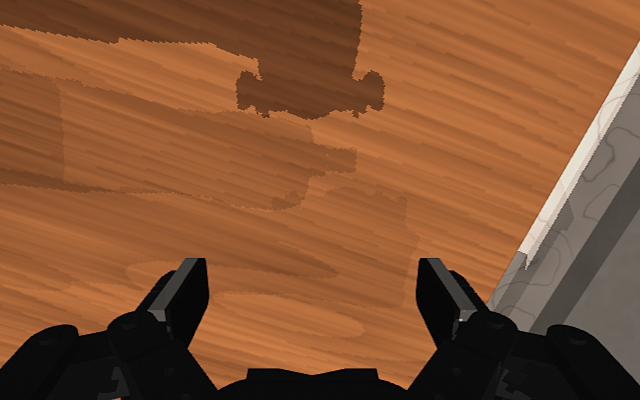

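The wrist camera currently sees only table, shadow and the fingers. Next I fly it over the chassis.

>>> {"name": "move_arm", "arguments": {
  "moves": [0.2, 0.27, 0.1, 0.7, 0.085, 0.2, 0.27, 0.1, 0.7, 0.085, 0.2, 0.27, 0.1, 0.7, 0.085, 0.2, 0.27, 0.1, 0.7, 0.085, 0.2, 0.27, 0.1, 0.7, 0.085, 0.2, 0.27, 0.1, 0.7, 0.085, 0.2, 0.27, 0.1, 0.7, 0.085, 0.2, 0.27, 0.1, 0.7, 0.085, 0.2, 0.27, 0.1, 0.7, 0.085]
}}

```text
clock: 0.9
tcp_pos: [0.3963, -0.2678, 0.3411]
orientation: [0.001, 0.866, 0.5, 0.001]
wrist_force: [-0.4, 0.1, -0.2]
finger_gap: 0.0848
grip_force: 0.0
```

>>> {"name": "move_arm", "arguments": {
  "moves": [0.2, 0.27, 0.01, 0.63, 0.085, 0.2, 0.27, 0.01, 0.63, 0.085, 0.2, 0.27, 0.01, 0.63, 0.085, 0.2, 0.27, 0.01, 0.63, 0.085, 0.2, 0.27, 0.01, 0.63, 0.085, 0.2, 0.27, 0.01, 0.63, 0.085, 0.2, 0.27, 0.01, 0.63, 0.085, 0.2, 0.27, 0.01, 0.63, 0.085, 0.2, 0.27, 0.01, 0.63, 0.085, 0.2, 0.27, 0.01, 0.63, 0.085]
}}

```text
clock: 1.73
tcp_pos: [0.5952, 0.0011, 0.3479]
orientation: [-0.001, 0.668, 0.744, -0.0]
wrist_force: [-0.5, 0.2, -0.6]
finger_gap: 0.0851
grip_force: 0.0
```

```bash
python3 - <<'E'
from h import *
import pickle
c=cam("wrist"); save(c,"w1"); pickle.dump(c,open("w1.pkl","wb")); s=env.get_state(); print(s["clock"],s["tcp_pos"],s["orientation"],s["joint_pos"])
E
```

```text
1.7833 [ 5.94456778e-01 -2.73546057e-04  3.48361730e-01] [-5.78191457e-04  6.68548602e-01  7.43667965e-01 -6.24627132e-04] [-1.35256327e-01  3.57026940e-01  3.72814270e-01  1.58824230e+00
 -3.83089648e-04  1.32925544e+00]
```

View pics/w1.png

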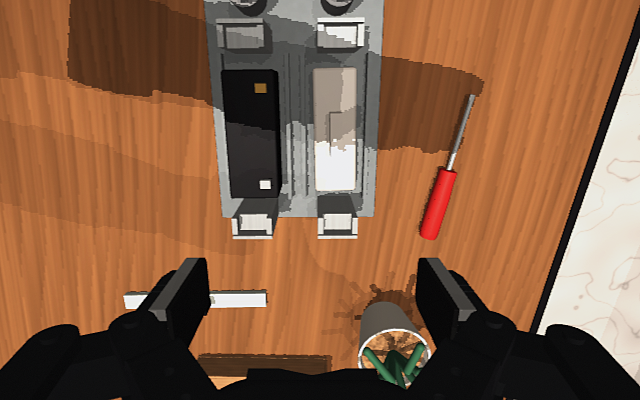

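The wrist view shows the chassis: bay b's block at about (335,130) with its fin, bay b saddles at (341,34) and (339,224), and the plunger heads cut off at the top edge. I take a second view shifted in +y.

>>> {"name": "move_arm", "arguments": {
  "moves": [0.01, 0.09, 0, 0, 0.085, 0.01, 0.09, 0, 0, 0.085, 0.01, 0.09, 0, 0, 0.085, 0.01, 0.09, 0, 0, 0.085, 0.01, 0.09, 0, 0, 0.085]
}}

```text
clock: 2.2
tcp_pos: [0.6039, 0.0876, 0.3495]
orientation: [0.0, 0.67, 0.743, -0.0]
wrist_force: [-0.1, -0.5, 0.5]
finger_gap: 0.0854
grip_force: 0.0
```

```bash
python3 - <<'E'
from h import *
import pickle
c=cam("wrist"); save(c,"w2"); pickle.dump(c,open("w2.pkl","wb")); s=env.get_state(); print(s["clock"],s["tcp_pos"],s["orientation"])
a=c["img"][60:340,190:400]; cv2.imwrite("pics/w2c.png",cv2.resize(a,None,fx=2.1,fy=2.1,interpolation=cv2.INTER_CUBIC))
w=pickle.load(open("w1.pkl","rb"));a2=w["img"][0:250,190:400]
b=np.zeros((588,780,3),np.uint8); r=cv2.resize(a,(390,520)); b[:520,:390]=r
r=cv2.resize(a2,(390,464)); b[:464,390:]=r
cv2.imwrite("pics/w12.png",b)
E
```

```text
2.25 [0.60396679 0.08710848 0.3495926 ] [ 2.83505531e-04  6.69960530e-01  7.42396627e-01 -2.34708285e-04]
```

View pics/w12.png

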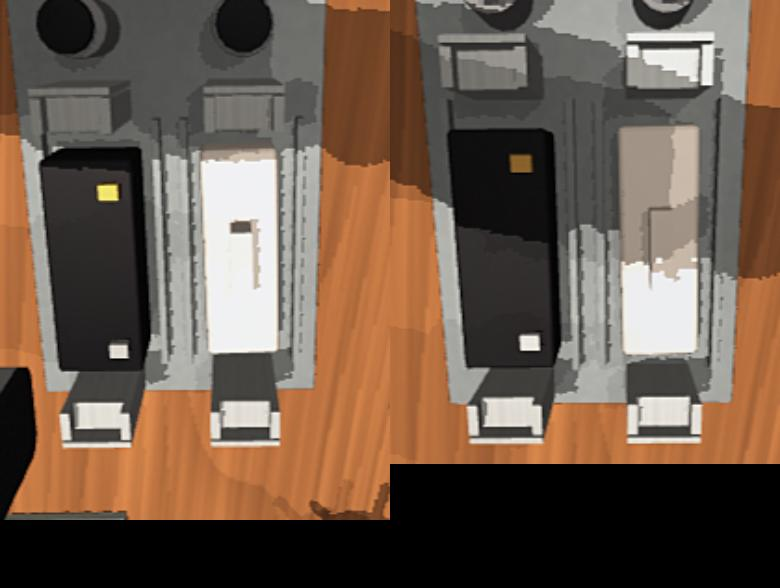

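The composite shows head b in view 2 at about (321,74), head a at about (225,74), and bay b saddle floors at about (322,284)/(338,223) and (322,121)/(341,36) across the two views. Now to triangulate.

```bash
python3 - <<'E'
from h import *
import pickle
a=pickle.load(open("w2.pkl","rb"));b=pickle.load(open("w1.pkl","rb")); k=390/210
L=lambda u,v:(190+u/k,60+v/k); R=lambda u,v:(190+(u-390)/k,v/k)
P={}
for n,l,r in [("seat-b",(245,416),(664,414)),("seat+b",(244,112),(671,67)),("seat-a",(97,416),(507,414)),("seat+a",(82,115),(490,70)),
 ("bl1",(200,150),(619,126)),("bl2",(277,148),(699,125)),("bl3",(279,352),(697,353)),("bl4",(208,354),(622,354)),
 ("se yellow",(108,192),(521,163)),("se white",(119,350),(530,342)),("stop-b L",(211,445),(627,441)),("stop-b R",(280,445),(701,441)),("stop-a L",(62,445),(469,441)),("plateR",(313,388),(732,403))]:
    p,e=tri(a,L(*l),b,R(*r)); P[n]=p; print(n,p.round(4),round(e*1e3,1))
print("heads", onz(a,L(244,25),.095),onz(a,L(65,26),.095))
print("seatb- onz",onz(a,L(245,416),.082),onz(b,R(664,414),.082))
print("seatb+ onz",onz(a,L(244,112),.082),onz(b,R(671,67),.082))
print("blank ctr",np.mean([onz(a,L(*l),.044) for l in [(200,150),(277,148),(279,352),(208,354)]],0),np.mean([onz(b,R(*l),.044) for l in [(619,126),(699,125),(697,353),(622,354)]],0))
q=[onz(a,L(*l),.044) for l in [(200,150),(277,148),(279,352),(208,354)]];print(np.array(q).round(4))
print("fin", onz(a,L(243,257),.072))
E
```

```text
seat-b [ 0.6339 -0.0803  0.0816] 0.4
seat+b [0.6104 0.1247 0.0872] 1.0
seat-a [ 0.5323 -0.0926  0.079 ] 0.6
seat+a [0.513  0.1126 0.0831] 2.8
bl1 [0.5855 0.093  0.0441] 0.6
bl2 [0.6359 0.0991 0.0402] 0.5
bl3 [ 0.6558 -0.0481  0.0431] 0.7
bl4 [ 0.6043 -0.0535  0.0464] 0.7
se yellow [0.5305 0.065  0.0725] 0.0
se white [ 0.5434 -0.0445  0.0715] 0.0
stop-b L [ 0.6117 -0.0947  0.098 ] 0.6
stop-b R [ 0.6576 -0.089   0.0994] 0.3
stop-a L [ 0.5122 -0.1064  0.0961] 0.1
plateR [ 0.6933 -0.0954  0.005 ] 1.1
heads [0.60428034 0.1726797  0.095     ] [0.50547368 0.16183284 0.095     ]
seatb- onz [ 0.63369396 -0.0800707   0.082     ] [ 0.63409723 -0.08023109  0.082     ]
seatb+ onz [0.61004912 0.12423542 0.082     ] [0.61117714 0.12526579 0.082     ]
blank ctr [0.62039943 0.02252911 0.044     ] [0.62008952 0.02246687 0.044     ]
[[ 0.5852  0.093   0.044 ]
 [ 0.6358  0.0996  0.044 ]
 [ 0.656  -0.0477  0.044 ]
 [ 0.6047 -0.0547  0.044 ]]
fin [0.62014285 0.03078434 0.072     ]
```

Chassis fit: yaw ≈ 0.112, bay b centre ≈ (0.6213, 0.0220), and heights match the text. Block at (0.6203, 0.0225), yaw ≈ 0.13. Grasping it now.

>>> {"name": "move_arm", "arguments": {
  "moves": [0.016, -0.065, -0.15, 0.03, 0.05, 0.016, -0.065, -0.15, 0.03, 0.05, 0.016, -0.065, -0.15, 0.03, 0.05, 0.016, -0.065, -0.15, 0.03, 0.05, 0.016, -0.065, -0.15, 0.03, 0.05, 0.016, -0.065, -0.25, 0.03, 0.05, 0.016, -0.065, -0.25, 0.03, 0.05, 0.016, -0.065, -0.25, 0.03, 0.05, 0.016, -0.065, -0.25, 0.03, 0.05, 0.016, -0.065, -0.25, 0.03, 0.05]
}}

```text
clock: 3.08
tcp_pos: [0.6202, 0.0228, 0.1001]
orientation: [-0.0, 0.659, 0.752, -0.0]
wrist_force: [-0.2, -0.8, 0.1]
finger_gap: 0.0501
grip_force: 0.0
```

```bash
python3 - <<'E'
from h import *
c=cam("wrist"); save(c,"w3"); s=env.get_state(); print(s["clock"],s["tcp_pos"],s["orientation"],s["finger_gap"])
E
```

```text
3.1333 [0.62149837 0.02285668 0.10159556] [0.00108548 0.658667   0.75243338 0.0007804 ] 0.04968229208076861
```

View pics/w3.png

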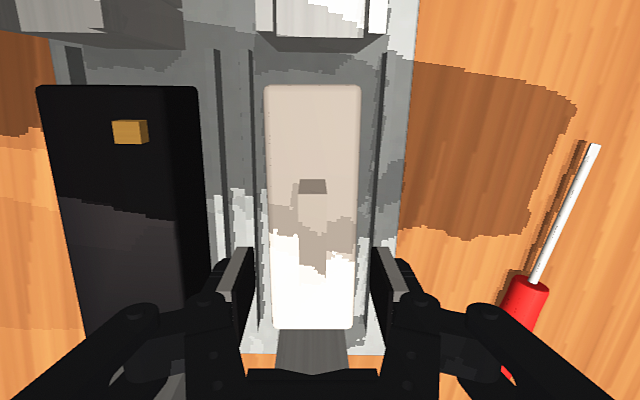

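The fin at about (312,230) is centred between the fingers. I go down and grip.

>>> {"name": "move_arm", "arguments": {
  "moves": [0, 0, -0.025, 0, 0.05, 0, 0, -0.045, 0, 0.05, 0, 0, -0.045, 0, 0.05, 0, 0, -0.045, 0, 0, 0, 0, -0.045, 0, 0, 0, 0, -0.045, 0, 0, 0, 0, -0.045, 0, 0, 0, 0, -0.045, 0, 0, 0, 0, -0.045, 0, 0, 0, 0, -0.045, 0, 0],
  "newtons": 40
}}

```text
clock: 3.97
tcp_pos: [0.6219, 0.0236, 0.0567]
orientation: [0.002, 0.658, 0.753, 0.001]
wrist_force: [-1.8, 0.0, 7.1]
finger_gap: 0.0132
grip_force: 43.5
```

```bash
python3 - <<'E'
from h import *
import pickle
s=env.get_state(); print(s["clock"],s["tcp_pos"],s["orientation"],s["finger_gap"],s["grip_force"],s["wrist_force"])
C=pickle.load(open("c0.pkl","rb"));c=C["top"]
# tray: brown corners, outer rim
img=c["img"]; cv2.imwrite("pics/tray.png",np.hstack([cv2.resize(img[150:250,380:500],(480,400),interpolation=cv2.INTER_CUBIC)]))
hsv=cv2.cvtColor(img,cv2.COLOR_BGR2HSV)
m=((hsv[...,2]<45)).astype(np.uint8); m[:, :180]=0;m[:,250:]=0;m[:160]=0;m[280:]=0
n,l,st,ce=cv2.connectedComponentsWithStats(m)
for i in range(1,n):
    if st[i,4]>30:
        print(st[i],ce[i].round(1),onz(c,ce[i],.035).round(3))
E
```

```text
3.9667 [0.62185232 0.02364723 0.05673299] [0.00162077 0.65815663 0.7528785  0.00108981] 0.013211091438778959 43.542906045913696 [-1.78697781  0.04951804  7.05270086]
[233 179  12  17  56] [238.3 187.7] [0.6   0.274 0.035]
[198 196  14  19  95] [205.5 204.3] [0.549 0.378 0.035]
[230 211   7  17  50] [232.6 218.9] [0.501 0.293 0.035]
[199 222  13  19  95] [206.2 230.3] [0.466 0.376 0.035]
[224 242  13  17  56] [230.4 249.2] [0.405 0.3   0.035]
```

View pics/tray.png

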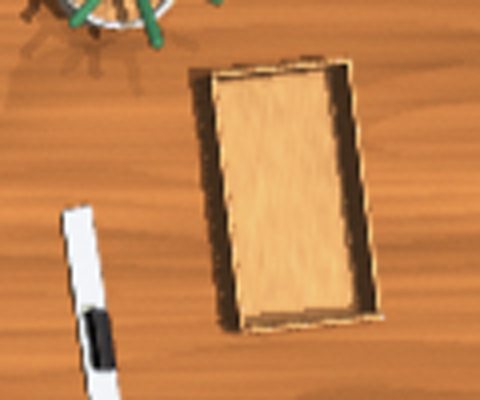

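The tray rim corners in the top view are at about (433,167), (468,165), (475,229) and (440,232). The grip holds at 13 mm. I lift and compute the tray centre.

>>> {"name": "move_arm", "arguments": {
  "moves": [0, 0, 0.03, 0, 0, 0, 0, 0.07, 0, 0, 0, 0, 0.11, 0, 0, 0, 0, 0.22, 0, 0, 0, 0, 0.22, 0, 0, 0, 0, 0.22, 0, 0, 0, 0, 0.22, 0, 0, 0, 0, 0.22, 0, 0]
}}

```text
clock: 4.63
tcp_pos: [0.6215, 0.0238, 0.2771]
orientation: [0.002, 0.658, 0.753, 0.002]
wrist_force: [0.5, 0.3, -2.1]
finger_gap: 0.0132
grip_force: 42.5
```

```bash
python3 - <<'E'
from h import *
import pickle
s=env.get_state(); print(s["clock"],s["tcp_pos"],s["finger_gap"],s["grip_force"],s["wrist_force"])
C=pickle.load(open("c0.pkl","rb"));c=C["top"]
q=np.array([onz(c,p,.045) for p in [(433.2,167.5),(468,165),(475.5,229),(440,232.5)]]);print(q.round(3),q.mean(0))
c=cam("side");save(c,"s1")
E
```

```text
4.6333 [0.62152455 0.02376894 0.2770529 ] 0.01317445826635866 42.485636472702026 [ 0.45271646  0.31233337 -2.08101688]
[[ 0.657 -0.349  0.045]
 [ 0.664 -0.462  0.045]
 [ 0.458 -0.479  0.045]
 [ 0.449 -0.365  0.045]] [ 0.55699463 -0.41401193  0.045     ]
```

>>> {"name": "move_arm", "arguments": {
  "moves": [-0.064, -0.438, 0, -1.62, 0, -0.064, -0.438, 0, -1.62, 0, -0.064, -0.438, 0, -1.62, 0, -0.064, -0.438, 0, -1.62, 0, -0.064, -0.438, 0, -1.62, 0, -0.064, -0.438, 0, -1.62, 0, -0.064, -0.438, 0, -1.62, 0, -0.064, -0.438, 0, -1.62, 0, -0.064, -0.438, 0, -1.62, 0, -0.064, -0.438, 0, -1.62, 0, -0.064, -0.438, 0, -1.62, 0, -0.064, -0.438, 0, -1.62, 0]
}}

```text
clock: 5.68
tcp_pos: [0.5536, -0.4198, 0.2697]
orientation: [-0.001, 0.995, 0.096, -0.002]
wrist_force: [-1.4, 0.7, -1.3]
finger_gap: 0.0132
grip_force: 42.4
```

>>> {"name": "move_arm", "arguments": {
  "moves": [0, 0, -0.02, -0.12, 0, 0, 0, -0.06, -0.12, 0, 0, 0, -0.1, -0.12, 0, 0, 0, -0.13, -0.12, 0, 0, 0, -0.13, -0.12, 0, 0, 0, -0.13, -0.12, 0]
}}

```text
clock: 6.18
tcp_pos: [0.5542, -0.4122, 0.1404]
orientation: [-0.003, 0.999, 0.042, -0.003]
wrist_force: [0.6, -0.8, -1.0]
finger_gap: 0.0131
grip_force: 42.3
```

```bash
python3 - <<'E'
from h import *
s=env.get_state(); q=s["orientation"];print(s["clock"],s["tcp_pos"],2*np.arctan2(q[2],q[1]),s["finger_gap"],s["grip_force"],s["wrist_force"])
c=cam("wrist");save(c,"w4")
E
```

```text
6.1833 [ 0.55419118 -0.41222569  0.14037089] 0.0847693037737339 0.013072189753512918 42.33060657978058 [ 0.6249764  -0.76653006 -1.04478692]
```

View pics/w4.png

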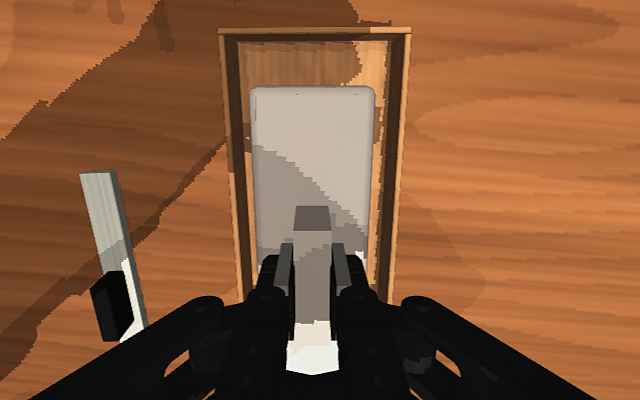

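The block hangs centred over the tray, whose rim is at columns 222–408. Lowering and releasing.

>>> {"name": "move_arm", "arguments": {
  "moves": [0.002, -0.001, -0.04, 0, 0, 0.002, -0.001, -0.07, 0, 0, 0.002, -0.001, -0.082, 0, 0, 0.002, -0.001, -0.086, 0, 0, 0.002, -0.001, -0.086, 0, 0, 0.002, -0.001, -0.086, 0, 0.045, 0.002, -0.001, -0.086, 0, 0.045, 0.002, -0.001, -0.086, 0, 0.045, 0.002, -0.001, -0.086, 0, 0.045, 0.002, -0.001, -0.02, 0, 0.045, 0.002, -0.001, 0.03, 0, 0.045, 0.002, -0.001, 0.06, 0, 0.045]
}}

```text
clock: 7.23
tcp_pos: [0.5579, -0.4147, 0.1847]
orientation: [-0.0, 0.999, 0.042, -0.0]
wrist_force: [0.8, -1.8, 0.4]
finger_gap: 0.0449
grip_force: 0.0
```

>>> {"name": "move_arm", "arguments": {
  "moves": [0, 0.1, 0.1, 0.2, 0.085, 0, 0.25, 0.15, 0.5, 0.085, 0, 0.25, 0.15, 0.5, 0.085, 0, 0.25, 0.15, 0.5, 0.085, 0, 0.25, 0.15, 0.5, 0.085, 0, 0.25, 0.15, 0.5, 0.085, 0, 0.25, 0.15, 0.5, 0.085, 0, 0.25, 0.15, 0.5, 0.085, 0, 0.25, 0.15, 0.5, 0.085]
}}

```text
clock: 7.98
tcp_pos: [0.5591, -0.1634, 0.3364]
orientation: [0.002, 0.957, 0.29, 0.002]
wrist_force: [-0.9, -0.6, -0.1]
finger_gap: 0.0848
grip_force: 0.0
```

```bash
python3 - <<'E'
from h import *
s=env.get_state(); q=s["orientation"];print(s["clock"],s["tcp_pos"],2*np.arctan2(q[2],q[1]),s["finger_gap"],s["joint_pos"])
c=cam("top");save(c,"t1"); d=cam("side")
hsv=cv2.cvtColor(c["img"],cv2.COLOR_BGR2HSV)
m=((hsv[...,1]<60)&(hsv[...,2]>120)).astype(np.uint8); m[:, :420]=0;m[:,490:]=0;m[:160]=0;m[240:]=0
n,l,st,ce=cv2.connectedComponentsWithStats(m);print(st[1:],ce[1:])
b=np.hstack([cv2.resize(c["img"][150:250,420:500],(400,500)),cv2.resize(d["img"][120:200,350:450],(400,500))]);cv2.imwrite("pics/t1c.png",b)
E
```

```text
7.9833 [ 0.55909456 -0.16341581  0.33636455] 0.5885122042798063 0.08479331976431395 [-4.22061027e-01  3.21220686e-01  2.92649663e-01  1.53679448e+00
 -1.61489348e-04  2.13101898e+00]
[[ 435  160    1    3    3]
 [ 420  160   70   80 4494]
 [ 433  164    1    3    3]
 [ 431  168    1    1    1]
 [ 429  172    1    1    1]
 [ 468  235    1    1    1]] [[435.         161.        ]
 [453.63929684 199.16911437]
 [433.         165.        ]
 [431.         168.        ]
 [429.         172.        ]
 [468.         235.        ]]
```

>>> {"name": "move_arm", "arguments": {
  "moves": [-0.06, 0.41, 0.04, 1.1, 0.085, -0.06, 0.41, 0.04, 1.1, 0.085, -0.06, 0.41, 0.04, 1.1, 0.085, -0.06, 0.41, 0.04, 1.1, 0.085, -0.06, 0.41, 0.04, 1.1, 0.085, -0.06, 0.41, 0.04, 1.1, 0.085, -0.06, 0.41, 0.04, 1.1, 0.085, -0.06, 0.41, 0.04, 1.1, 0.085, -0.06, 0.41, 0.04, 1.1, 0.085, -0.06, 0.41, 0.04, 1.1, 0.085, -0.06, 0.41, 0.04, 1.1, 0.085, -0.06, 0.41, 0.04, 1.1, 0.085]
}}

```text
clock: 9.08
tcp_pos: [0.4986, 0.2456, 0.3718]
orientation: [-0.0, 0.665, 0.747, -0.001]
wrist_force: [0.6, -0.6, -0.7]
finger_gap: 0.0851
grip_force: 0.0
```

```bash
python3 - <<'E'
from h import *
import pickle
s=env.get_state(); q=s["orientation"];print(s["clock"],s["tcp_pos"],2*np.arctan2(q[2],q[1]))
c=cam("wrist");save(c,"w5");pickle.dump(c,open("w5.pkl","wb"))
t=cam("top");
b=c["img"].copy(); b=np.vstack([b,np.zeros((180,640,3),np.uint8)]); b[400:580,:240]=cv2.resize(t["img"][155:245,400:520],(240,180)); cv2.imwrite("pics/w5c.png",b)
E
```

```text
9.0833 [0.49860099 0.24559783 0.37183211] 1.6868525336593643
```

View pics/w5c.png

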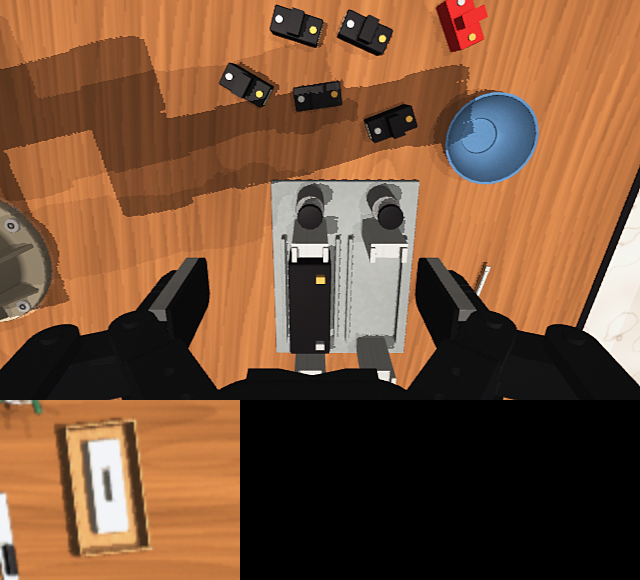

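The block lies in the tray (inset). The five packs' terminal dots are at about (279,19)-(313,30), (350,17)-(382,38), (229,77)-(259,94), (301,99)-(334,94) and (375,126)-(409,119). I take a second view for their height.

>>> {"name": "move_arm", "arguments": {
  "moves": [0, 0.06, 0, 0, 0.085, 0, 0.06, 0, 0, 0.085, 0, 0.06, 0, 0, 0.085, 0, 0.06, 0, 0, 0.085, 0, 0.06, 0, 0, 0.085]
}}

```text
clock: 9.6
tcp_pos: [0.499, 0.3028, 0.3729]
orientation: [0.0, 0.667, 0.745, -0.001]
wrist_force: [-0.2, -0.3, -0.2]
finger_gap: 0.0845
grip_force: 0.0
```

```bash
cat >> h.py <<'E'
def packs(c,roi=None):
    """pairs of terminal dots on black blobs: list of (white uv, yellow uv, area)"""
    im=c["img"]; V=im.max(2); m=(V<60).astype(np.uint8)
    m[255:]=0
    if roi is not None:
        k=np.zeros_like(m); k[roi[1]:roi[3],roi[0]:roi[2]]=1; m*=k
    n,l,st,ce=cv2.connectedComponentsWithStats(cv2.morphologyEx(m,cv2.MORPH_CLOSE,np.ones((5,5),np.uint8)))
    out=[]
    for i in range(1,n):
        if st[i,4]<350: continue
        pts=np.argwhere(l==i)[:,::-1].astype(np.int32); h=np.zeros_like(m); cv2.fillConvexPoly(h,cv2.convexHull(pts),1)
        h=cv2.erode(h,np.ones((5,5),np.uint8)); d=im.astype(int)
        sat=d.max(2)-d.min(2)
        w=((h>0)&(V>85)&(sat<45)).astype(np.uint8); y=((h>0)&(V>85)&(sat>=45)&(d[...,1]>0.55*d[...,2])).astype(np.uint8)
        r=[]
        for q in(w,y):
            k,_,s2,c2=cv2.connectedComponentsWithStats(q)
            if k<2: break
            j=1+s2[1:,4].argmax(); r.append((c2[j],s2[j,4]))
        if len(r)==2: out.append((r[0][0],r[1][0],st[i,4],r[0][1],r[1][1]))
    return out
def tell():
    s=env.get_state(); q=s["orientation"]; f=2*np.arctan2(q[2],q[1])
    print("t %.2f tcp"%s["clock"],s["tcp_pos"].round(4),"phi %.4f gap %.4f grip %.1f"%(f,s["finger_gap"],s["grip_force"]),"F",s["wrist_force"].round(1)); return s["tcp_pos"],f
E
python3 - <<'E'
from h import *
import pickle
tell()
c=cam("wrist");save(c,"w6");pickle.dump(c,open("w6.pkl","wb"))
a=pickle.load(open("w5.pkl","rb"))
A=packs(a);B=packs(c)
for X,k in((a,A),(c,B)):
    for p in k:
        w,y=onz(X,p[0],.04),onz(X,p[1],.04); print((w+y)[:2].round(4)/2,"yaw w->y %.3f len %.4f"%(np.arctan2(*(y-w)[1::-1]),np.linalg.norm(y-w)),p[0].round(0),p[1].round(0),p[2:])
for p in A:
    for r in B:
        P,e=tri(a,p[0],c,r[0]);Q,e2=tri(a,p[1],c,r[1])
        if max(e,e2)<.004 and 0<P[2]<.08: print(P.round(4),Q.round(4),round(e,4),round(e2,4))
E
```

```text
t 9.60 tcp [0.499  0.3028 0.3729] phi 1.6822 gap 0.0845 grip 0.0 F [-0.2 -0.3 -0.2]
[0.46165 0.3844 ] yaw w->y -0.172 len 0.0421 [278.  18.] [313.  30.] (np.int32(1006), np.int32(52), np.int32(51))
[0.5461  0.38675] yaw w->y -0.280 len 0.0420 [350.  23.] [382.  38.] (np.int32(1412), np.int32(52), np.int32(50))
[0.4046 0.308 ] yaw w->y -0.404 len 0.0422 [229.  76.] [259.  94.] (np.int32(924), np.int32(45), np.int32(44))
[0.49715 0.30515] yaw w->y 0.254 len 0.0421 [301.  99.] [334.  94.] (np.int32(1080), np.int32(34), np.int32(36))
[0.59825 0.2816 ] yaw w->y 0.487 len 0.0421 [377. 130.] [409. 118.] (np.int32(1231), np.int32(33), np.int32(34))
[0.4617  0.38435] yaw w->y -0.175 len 0.0422 [273.  69.] [306.  80.] (np.int32(773), np.int32(49), np.int32(43))
[0.54615 0.3868 ] yaw w->y -0.282 len 0.0419 [342.  74.] [373.  87.] (np.int32(1029), np.int32(50), np.int32(43))
[0.4045  0.30795] yaw w->y -0.409 len 0.0424 [226. 123.] [255. 139.] (np.int32(1182), np.int32(38), np.int32(34))
[0.49715 0.305  ] yaw w->y 0.255 len 0.0418 [296. 144.] [327. 139.] (np.int32(1114), np.int32(32), np.int32(36))
[0.59825 0.28135] yaw w->y 0.485 len 0.0421 [370. 173.] [400. 162.] (np.int32(1194), np.int32(40), np.int32(38))
[0.4409 0.388  0.0398] [0.4824 0.3807 0.041 ] 0.0 0.0001
[0.526  0.3927 0.0395] [0.5663 0.381  0.04  ] 0.0001 0.0
[0.3849 0.3163 0.039 ] [0.4241 0.2997 0.0412] 0.0002 0.0001
[0.4769 0.2999 0.041 ] [0.5174 0.3105 0.0413] 0.0002 0.0001
[0.5793 0.2719 0.0419] [0.6162 0.2916 0.0424] 0.0 0.0
```

All five packs are well located at heights of about 40 mm, agreeing between views. Grasping the one at (0.598, 0.2815), yaw 0.486.

>>> {"name": "move_arm", "arguments": {
  "moves": [0.099, -0.021, -0.2, 0.375, 0.045, 0.099, -0.021, -0.2, 0.375, 0.045, 0.099, -0.021, -0.2, 0.375, 0.045, 0.099, -0.021, -0.2, 0.375, 0.045, 0.099, -0.021, -0.2, 0.375, 0.045, 0.099, -0.021, -0.2, 0.375, 0.045, 0.099, -0.021, -0.24, 0.375, 0.045, 0.099, -0.021, -0.24, 0.375, 0.045]
}}

```text
clock: 10.32
tcp_pos: [0.5937, 0.2809, 0.1264]
orientation: [-0.004, 0.516, 0.857, -0.004]
wrist_force: [-0.9, -1.0, -2.4]
finger_gap: 0.045
grip_force: 0.0
```

```bash
cat >> h.py <<'E'
BC=np.array([.6213,.0220]); CY=.112
def slot(s): return BC+s*np.array([-np.sin(CY),np.cos(CY)])
def near(c,xy,z=.04,r=.07,roi=None):
    b=None
    for p in packs(c,roi):
        w,y=onz(c,p[0],z),onz(c,p[1],z); L=np.linalg.norm(y-w); q=(w+y)[:2]/2
        if abs(L-.042)<.006 and np.linalg.norm(q-xy)<r: 
            b=(q,(np.arctan2((y-w)[1],(y-w)[0])+np.pi/2)%np.pi-np.pi/2); print("pack",q.round(4),"yaw %.3f"%b[1],"L %.4f"%L)
    return b
E
python3 - <<'E'
from h import *
p,f=tell(); b=near(cam("wrist"),[.598,.2815])
if b: print("shift",(b[0]-p[:2]).round(4),.05-p[2],"turn",b[1]+np.pi/2-f)
E
```

```text
t 10.32 tcp [0.5937 0.2809 0.1264] phi 2.0574 gap 0.0450 grip 0.0 F [-0.9 -1.  -2.4]
```

>>> {"name": "move_arm", "arguments": {
  "moves": [0, 0, -0.04, 0, 0.045, 0, 0, -0.07, 0, 0.045, 0, 0, -0.082, 0, 0.045, 0, 0, -0.082, 0, 0.045, 0, 0, -0.082, 0, 0.045, 0, 0, -0.082, 0, 0, 0, 0, -0.082, 0, 0, 0, 0, -0.082, 0, 0, 0, 0, -0.082, 0, 0, 0, 0, -0.082, 0, 0, 0, 0, -0.082, 0, 0],
  "newtons": 50
}}

```text
clock: 11.28
tcp_pos: [0.5987, 0.2843, 0.0538]
orientation: [0.001, 0.515, 0.857, 0.001]
wrist_force: [-1.8, -0.4, 6.7]
finger_gap: 0.0127
grip_force: 54.8
```

>>> {"name": "move_arm", "arguments": {
  "moves": [0, 0, 0.04, 0, 0, 0, 0, 0.08, 0, 0, 0, 0, 0.12, 0, 0, 0, 0, 0.16, 0, 0, 0, 0, 0.16, 0, 0, 0, 0, 0.16, 0, 0, 0, 0, 0.16, 0, 0]
}}

```text
clock: 11.87
tcp_pos: [0.5971, 0.2838, 0.2112]
orientation: [0.0, 0.515, 0.857, 0.0]
wrist_force: [-0.9, 0.7, -2.9]
finger_gap: 0.0129
grip_force: 53.9
```

```bash
python3 - <<'E'
from h import *
p,f=tell(); c=cam("wrist"); save(c,"w7")
print("slot",slot(-.07),"shift",slot(-.07)-p[:2],"turn",np.pi/2+CY-f)
E
```

```text
t 11.87 tcp [0.5971 0.2838 0.2112] phi 2.0598 gap 0.0129 grip 53.9 F [-0.9  0.7 -2.9]
slot [ 0.62912362 -0.04756142] shift [ 0.03199509 -0.3313176 ] turn -0.3770093227285418
```

View pics/w7.png

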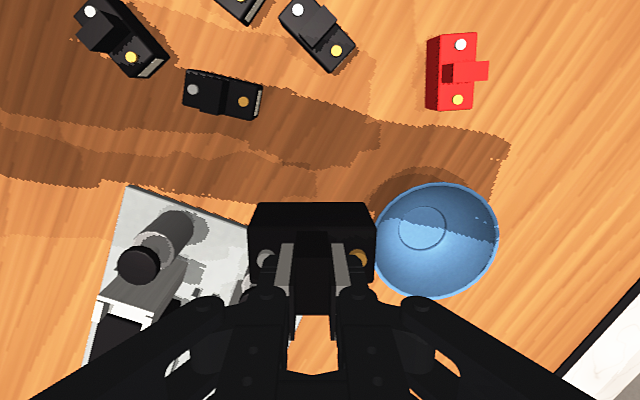

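The pack is held square between the pads (terminals at (266,258) and (358,258)). Carrying it to slot −70 mm.

>>> {"name": "move_arm", "arguments": {
  "moves": [0.032, -0.329, 0, -0.377, 0, 0.032, -0.329, 0, -0.377, 0, 0.032, -0.329, 0, -0.377, 0, 0.032, -0.329, 0, -0.377, 0, 0.032, -0.329, 0, -0.377, 0, 0.032, -0.329, 0, -0.377, 0, 0.032, -0.329, 0, -0.377, 0, 0.032, -0.329, 0, -0.377, 0, 0.032, -0.329, 0, -0.377, 0, 0.032, -0.329, -0.04, -0.377, 0, 0.032, -0.329, -0.08, -0.377, 0, 0.032, -0.329, -0.08, -0.377, 0]
}}

```text
clock: 12.92
tcp_pos: [0.622, -0.0442, 0.1206]
orientation: [-0.008, 0.667, 0.745, -0.005]
wrist_force: [-2.7, 0.3, -4.3]
finger_gap: 0.0129
grip_force: 53.7
```

```bash
python3 - <<'E'
from h import *
p,f=tell(); print("rem",slot(-.068)-p[:2],.065-p[2],np.pi/2+CY-f)
c=cam("wrist");save(c,"w8");print(tell())
E
```

```text
t 12.92 tcp [ 0.622  -0.0442  0.1206] phi 1.6817 gap 0.0129 grip 53.7 F [-2.7  0.3 -4.3]
rem [ 0.00686406 -0.00132782] -0.055625505151728524 0.001137902994677642
t 12.97 tcp [ 0.6237 -0.0442  0.1245] phi 1.6823 gap 0.0130 grip 53.7 F [-0.7 -0.5 -1.6]
(array([ 0.62372986, -0.04421464,  0.12454746]), np.float64(1.6823213434811395))
```

View pics/w8.png

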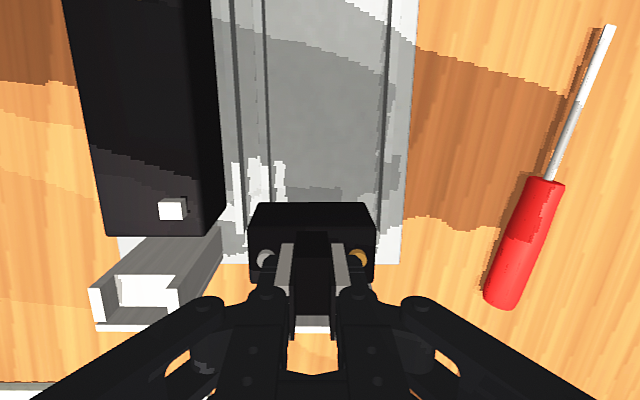

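The pack hangs above the −y end of bay b, between the curbs (columns 265–385). Lowering, releasing and backing off.

>>> {"name": "move_arm", "arguments": {
  "moves": [0, -0.001, 0, 0, 0, 0, -0.001, -0.03, 0, 0, 0, -0.001, -0.052, 0, 0, 0, -0.001, -0.06, 0, 0, 0, -0.001, -0.066, 0, 0, 0, -0.001, -0.066, 0, 0, 0, -0.001, -0.066, 0, 0]
}}

```text
clock: 13.55
tcp_pos: [0.6306, -0.0463, 0.0671]
orientation: [0.001, 0.666, 0.746, 0.001]
wrist_force: [0.3, -0.5, -1.0]
finger_gap: 0.0131
grip_force: 53.7
```

```bash
python3 - <<'E'
from h import *
p,f=tell(); print("rem",slot(-.068)-p[:2])
E
```

```text
t 13.55 tcp [ 0.6306 -0.0463  0.0671] phi 1.6831 gap 0.0131 grip 53.7 F [ 0.3 -0.5 -1. ]
rem [-0.00166412  0.00067975]
```

>>> {"name": "move_arm", "arguments": {
  "moves": [-0.001, 0, -0.003, 0, 0, -0.001, 0, -0.003, 0, 0.01, -0.001, 0, -0.003, 0, 0.035, -0.001, 0, -0.003, 0, 0.035, -0.001, 0, -0.003, 0, 0.035, -0.001, 0, 0.03, 0, 0.04, -0.001, 0, 0.07, 0, 0.04, -0.001, 0, 0.15, 0, 0.04, -0.001, 0, 0.15, 0, 0.04, -0.001, 0, 0.2, 0, 0.04, -0.001, 0, 0.2, 0, 0.04, -0.001, 0, 0.2, 0, 0.04]
}}

```text
clock: 14.55
tcp_pos: [0.6304, -0.0466, 0.2704]
orientation: [0.004, 0.666, 0.746, 0.002]
wrist_force: [-0.6, -0.2, 1.1]
finger_gap: 0.0398
grip_force: 0.0
```

```bash
python3 - <<'E'
from h import *
tell(); c=cam("wrist"); save(c,"w9"); b=near(c,slot(-.07),z=.05,roi=(230,120,400,300))
E
```

```text
t 14.55 tcp [ 0.6304 -0.0466  0.2704] phi 1.6828 gap 0.0398 grip 0.0 F [-0.6 -0.2  1.1]
pack [ 0.629 -0.049] yaw 0.110 L 0.0422
```

>>> {"name": "move_arm", "arguments": {
  "moves": [-0.12, 0.28, 0.05, 0.1, 0.06, -0.12, 0.28, 0.05, 0.1, 0.06, -0.12, 0.28, 0.05, 0.1, 0.06, -0.12, 0.28, 0.05, 0.1, 0.06, -0.12, 0.28, 0.05, 0.1, 0.06, -0.12, 0.28, 0.05, 0.1, 0.06, -0.12, 0.28, 0.05, 0.1, 0.06, -0.12, 0.28, 0.05, 0.1, 0.06, -0.12, 0.28, 0.05, 0.1, 0.06, -0.12, 0.28, 0.05, 0.1, 0.06]
}}

```text
clock: 15.43
tcp_pos: [0.5073, 0.2345, 0.3134]
orientation: [-0.001, 0.627, 0.779, -0.001]
wrist_force: [-0.5, 0.4, 0.3]
finger_gap: 0.0601
grip_force: 0.0
```

```bash
python3 - <<'E'
from h import *
p,f=tell(); c=cam("wrist"); save(c,"w10"); near(c,[.5,.35],r=.2)
p,f=tell()
E
```

```text
t 15.43 tcp [0.5073 0.2345 0.3134] phi 1.7853 gap 0.0601 grip 0.0 F [-0.5  0.4  0.3]
pack [0.5462 0.387 ] yaw -0.279 L 0.0421
pack [0.4045 0.3082] yaw -0.400 L 0.0423
pack [0.4972 0.3054] yaw 0.257 L 0.0425
t 15.48 tcp [0.5078 0.2335 0.3134] phi 1.7835 gap 0.0600 grip 0.0 F [ 0.2 -0.4 -0.6]
```

Pack 1 sits in its slot (yaw 0.110), and the others have not moved. Now the pack at (0.4972, 0.3054), yaw 0.257.

>>> {"name": "move_arm", "arguments": {
  "moves": [-0.011, 0.071, -0.15, 0.044, 0.045, -0.011, 0.071, -0.15, 0.044, 0.045, -0.011, 0.071, -0.15, 0.044, 0.045, -0.011, 0.071, -0.15, 0.044, 0.045, -0.011, 0.071, -0.15, 0.044, 0.045, -0.011, 0.071, -0.2, 0.044, 0.045, -0.011, 0.071, -0.2, 0.044, 0.045, -0.011, 0.071, -0.2, 0.044, 0.045, -0.011, 0.071, -0.23, 0.044, 0.045, -0.011, 0.071, -0.25, 0.044, 0.045, -0.011, 0.071, -0.261, 0.044, 0.045, -0.011, 0.071, -0.261, 0.044, 0.045]
}}

```text
clock: 16.48
tcp_pos: [0.4971, 0.3036, 0.0537]
orientation: [-0.0, 0.612, 0.791, -0.001]
wrist_force: [-0.5, 0.2, -0.3]
finger_gap: 0.0454
grip_force: 0.0
```

```bash
python3 - <<'E'
from h import *
p,f=tell(); print("rem",np.array([.4972,.3054])-p[:2],.0525-p[2],.257+np.pi/2-f)
E
```

```text
t 16.48 tcp [0.4971 0.3036 0.0537] phi 1.8254 gap 0.0454 grip 0.0 F [-0.5  0.2 -0.3]
rem [0.00012254 0.00180318] -0.0011724833629360928 0.0023835117180479592
```

Close within 2 mm, lift, and carry to slot −35.

>>> {"name": "move_arm", "arguments": {
  "moves": [0, 0.001, 0, 0, 0.045, 0, 0.001, 0, 0, 0, 0, 0.001, 0, 0, 0, 0, 0.001, 0, 0, 0, 0, 0.001, 0, 0, 0, 0, 0.001, 0, 0, 0, 0, 0.001, 0, 0, 0]
}}

```text
clock: 17.07
tcp_pos: [0.4983, 0.3062, 0.0559]
orientation: [0.001, 0.611, 0.792, 0.001]
wrist_force: [-0.3, -0.9, 6.3]
finger_gap: 0.0125
grip_force: 54.0
```

```bash
python3 - <<'E'
from h import *
p,f=tell(); u=np.array([np.cos(f),np.sin(f)]); o=np.dot(np.array([.4972,.3054])-p[:2],u); print("off along tool x",o)
t=slot(-.035-o); print("target",t,"shift",t-p[:2],np.pi/2+CY-f,"z",.01-p[2])
E
```

```text
t 17.07 tcp [0.4983 0.3062 0.0559] phi 1.8269 gap 0.0125 grip 54.0 F [-0.3 -0.9  6.3]
off along tool x -0.0005386112325970091
target [ 0.62515161 -0.01224547] shift [ 0.12686482 -0.31848688] -0.14414639824879272 z -0.045918464876296965
```

>>> {"name": "move_arm", "arguments": {
  "moves": [0, 0, 0.04, 0, 0, 0, 0, 0.08, 0, 0, 0, 0, 0.12, 0, 0, 0.127, -0.319, 0.155, -0.144, 0, 0.127, -0.319, 0.155, -0.144, 0, 0.127, -0.319, 0.155, -0.144, 0, 0.127, -0.319, 0.155, -0.144, 0, 0.127, -0.319, 0.155, -0.144, 0, 0.127, -0.319, 0.155, -0.144, 0, 0.127, -0.319, 0.155, -0.144, 0, 0.127, -0.319, 0.155, -0.144, 0, 0.127, -0.319, 0.155, -0.144, 0]
}}

```text
clock: 18.07
tcp_pos: [0.6264, -0.019, 0.2096]
orientation: [0.002, 0.668, 0.744, -0.0]
wrist_force: [0.9, -0.6, -1.7]
finger_gap: 0.0128
grip_force: 53.0
```

>>> {"name": "move_arm", "arguments": {
  "moves": [0, 0, 0, 0, 0, 0, 0, -0.04, 0, 0, 0, 0, -0.08, 0, 0, 0, 0, -0.1, 0, 0, 0, 0, -0.1, 0, 0, 0, 0, -0.1, 0, 0]
}}

```text
clock: 18.57
tcp_pos: [0.6227, -0.0118, 0.1082]
orientation: [-0.002, 0.666, 0.746, -0.001]
wrist_force: [-0.3, -0.0, -0.6]
finger_gap: 0.0124
grip_force: 52.9
```

```bash
python3 - <<'E'
from h import *
p,f=tell(); print("rem",slot(-.0345)-p[:2],.0665-p[2],CY+np.pi/2-f)
E
```

```text
t 18.57 tcp [ 0.6227 -0.0118  0.1082] phi 1.6841 gap 0.0124 grip 52.9 F [-0.3 -0.  -0.6]
rem [ 0.00249595 -0.00047327] -0.04169714039549152 -0.0013000971473200451
```

>>> {"name": "move_arm", "arguments": {
  "moves": [0.001, 0, -0.02, 0, 0, 0.001, 0, -0.033, 0, 0, 0.001, 0, -0.04, 0, 0, 0.001, 0, -0.043, 0, 0, 0.001, 0, -0.043, 0, 0, 0.001, 0, -0.043, 0, 0.01, 0.001, 0, -0.043, 0, 0.035, 0.001, 0, -0.043, 0, 0.035, 0.001, 0, -0.043, 0, 0.035, 0.001, 0, 0, 0, 0.04, 0.001, 0, 0.04, 0, 0.04, 0.001, 0, 0.08, 0, 0.04]
}}

```text
clock: 19.57
tcp_pos: [0.6248, -0.0132, 0.1908]
orientation: [-0.0, 0.666, 0.746, -0.0]
wrist_force: [0.3, -0.5, 0.0]
finger_gap: 0.04
grip_force: 0.0
```

>>> {"name": "move_arm", "arguments": {
  "moves": [0, 0, 0.08, 0, 0.04, 0, 0, 0.08, 0, 0.04, 0, 0, 0.08, 0, 0.04, 0, 0, 0.08, 0, 0.04]
}}

```text
clock: 19.9
tcp_pos: [0.6271, -0.0135, 0.2735]
orientation: [0.003, 0.666, 0.746, 0.002]
wrist_force: [0.0, 1.1, -1.6]
finger_gap: 0.0401
grip_force: 0.0
```

```bash
python3 - <<'E'
from h import *
tell(); c=cam("wrist"); save(c,"w11"); b=near(c,slot(-.035),z=.05,roi=(230,100,400,300))
E
```

```text
t 19.90 tcp [ 0.6271 -0.0135  0.2735] phi 1.6828 gap 0.0401 grip 0.0 F [ 0.   1.1 -1.6]
```

>>> {"name": "move_arm", "arguments": {
  "moves": [-0.17, 0.25, 0.05, -0.3, 0.06, -0.17, 0.25, 0.05, -0.3, 0.06, -0.17, 0.25, 0.05, -0.3, 0.06, -0.17, 0.25, 0.05, -0.3, 0.06, -0.17, 0.25, 0.05, -0.3, 0.06, -0.17, 0.25, 0.05, -0.3, 0.06, -0.17, 0.25, 0.05, -0.3, 0.06, -0.17, 0.25, 0.05, -0.3, 0.06, -0.17, 0.25, 0.05, -0.3, 0.06, -0.17, 0.25, 0.05, -0.3, 0.06]
}}

```text
clock: 20.78
tcp_pos: [0.4544, 0.2373, 0.3181]
orientation: [-0.0, 0.77, 0.639, -0.001]
wrist_force: [-0.4, 0.6, -0.5]
finger_gap: 0.0602
grip_force: 0.0
```

```bash
python3 - <<'E'
from h import *
c=cam("wrist"); p,f=tell(); save(c,"w12"); near(c,[.5,.35],r=.2)
E
```

```text
t 20.83 tcp [0.455  0.2366 0.318 ] phi 1.3835 gap 0.0600 grip 0.0 F [ 0.5 -0.1 -0. ]
pack [0.4619 0.3847] yaw -0.172 L 0.0424
pack [0.4046 0.3082] yaw -0.404 L 0.0422
```

>>> {"name": "move_arm", "arguments": {
  "moves": [-0.05, 0.072, -0.15, -0.217, 0.045, -0.05, 0.072, -0.15, -0.217, 0.045, -0.05, 0.072, -0.15, -0.217, 0.045, -0.05, 0.072, -0.15, -0.217, 0.045, -0.05, 0.072, -0.15, -0.217, 0.045, -0.05, 0.072, -0.2, -0.217, 0.045, -0.05, 0.072, -0.2, -0.217, 0.045, -0.05, 0.072, -0.2, -0.217, 0.045, -0.05, 0.072, -0.23, -0.217, 0.045, -0.05, 0.072, -0.25, -0.217, 0.045, -0.05, 0.072, -0.265, -0.217, 0.045, -0.05, 0.072, -0.265, -0.217, 0.045]
}}

```text
clock: 21.83
tcp_pos: [0.4056, 0.3076, 0.0536]
orientation: [0.0, 0.835, 0.55, -0.001]
wrist_force: [0.2, -0.3, -0.3]
finger_gap: 0.0448
grip_force: 0.0
```

```bash
cat >> h.py <<'E'
def pl(q,yaw,s):
    p,f=tell(); u=np.array([np.cos(f),np.sin(f)]); o=np.dot(np.array(q)-p[:2],u)
    t=slot(s-o); print("off",round(o,4),"rem",(np.array(q)-p[:2]).round(4),"dyaw %.4f"%(yaw+np.pi/2-f),"-> target",t.round(4),"shift",(t-p[:2]).round(4),"turn %.3f"%(np.pi/2+CY-f))
def bay(c,slots):
    V=c["img"].max(2)
    ex=np.array([np.cos(CY),np.sin(CY)])
    for s in slots:
        r=[]
        for k in(-.021,.021):
            x=slot(s)+k*ex; u=proj(c,[*x,.05]).astype(int); v=V[u[1]-11:u[1]+12,u[0]-11:u[0]+12]
            if v.shape!=(23,23): break
            m=(v>85).astype(np.uint8); n,l,st,ce=cv2.connectedComponentsWithStats(m)
            g=[i for i in range(1,n) if 12<st[i,4]<160]
            if not g: break
            i=min(g,key=lambda i:np.linalg.norm(ce[i]-11)); r.append(onz(c,u-11+ce[i],.05))
        if len(r)<2: print(s,"no dots"); continue
        m=(r[0]+r[1])[:2]/2-BC; d=r[1]-r[0]
        print("slot",s,"x %.4f y %.4f"%(m@ex,m@np.array([-ex[1],ex[0]])),"yaw-CY %.3f L %.4f"%(np.arctan2(d[1],d[0])-CY,np.linalg.norm(d)))
E
python3 - <<'E'
from h import *
pl([.4046,.3082],-.404,0)
E
```

```text
t 21.83 tcp [0.4056 0.3076 0.0536] phi 1.1640 gap 0.0448 grip 0.0 F [ 0.2 -0.3 -0.3]
off 0.0002 rem [-0.001   0.0006] dyaw 0.0028 -> target [0.6213 0.0218] shift [ 0.2158 -0.2858] turn 0.519
```

>>> {"name": "move_arm", "arguments": {
  "moves": [0, 0, 0, 0, 0, 0, 0, 0, 0, 0, 0, 0, 0, 0, 0, 0, 0, 0, 0, 0, 0, 0, 0, 0, 0, 0, 0, 0, 0, 0, 0, 0, 0.04, 0, 0, 0, 0, 0.08, 0, 0, 0, 0, 0.12, 0, 0, 0, 0, 0.155, 0, 0, 0, 0, 0.155, 0, 0]
}}

```text
clock: 22.75
tcp_pos: [0.4087, 0.3107, 0.2173]
orientation: [0.001, 0.835, 0.551, 0.006]
wrist_force: [1.6, 0.5, -1.4]
finger_gap: 0.013
grip_force: 53.5
```

>>> {"name": "move_arm", "arguments": {
  "moves": [0.216, -0.286, 0, 0.519, 0, 0.216, -0.286, 0, 0.519, 0, 0.216, -0.286, 0, 0.519, 0, 0.216, -0.286, 0, 0.519, 0, 0.216, -0.286, 0, 0.519, 0, 0.216, -0.286, 0, 0.519, 0, 0.216, -0.286, 0, 0.519, 0, 0.216, -0.286, 0, 0.519, 0, 0.216, -0.286, 0, 0.519, 0, 0.216, -0.286, 0, 0.519, 0, 0.216, -0.286, -0.04, 0.519, 0, 0.216, -0.286, -0.08, 0.519, 0]
}}

```text
clock: 23.75
tcp_pos: [0.624, 0.0215, 0.1306]
orientation: [0.003, 0.666, 0.746, 0.002]
wrist_force: [1.6, -0.3, -3.3]
finger_gap: 0.0126
grip_force: 53.4
```

>>> {"name": "move_arm", "arguments": {
  "moves": [0, 0, -0.02, 0, 0, 0, 0, -0.02, 0, 0, 0, 0, -0.02, 0, 0]
}}

```text
clock: 24.0
tcp_pos: [0.6198, 0.0231, 0.1079]
orientation: [-0.002, 0.666, 0.746, -0.001]
wrist_force: [-0.7, -0.0, -1.1]
finger_gap: 0.0124
grip_force: 53.4
```

```bash
python3 - <<'E'
from h import *
p,f=tell(); print("rem",slot(0)-p[:2],.0665-p[2],CY+np.pi/2-f)
E
```

```text
t 24.00 tcp [0.6198 0.0231 0.1079] phi 1.6849 gap 0.0124 grip 53.4 F [-0.7 -0.  -1.1]
rem [ 0.00146838 -0.00108426] -0.0414435640195997 -0.002106254352265191
```

>>> {"name": "move_arm", "arguments": {
  "moves": [0.001, -0.001, -0.02, 0, 0, 0.001, -0.001, -0.033, 0, 0, 0.001, -0.001, -0.04, 0, 0, 0.001, -0.001, -0.043, 0, 0, 0.001, -0.001, -0.043, 0, 0, 0.001, -0.001, -0.043, 0, 0.01, 0.001, -0.001, -0.043, 0, 0.035, 0.001, -0.001, -0.043, 0, 0.035, 0.001, -0.001, -0.043, 0, 0.035, 0.001, -0.001, 0, 0, 0.04, 0.001, -0.001, 0.04, 0, 0.04, 0.001, -0.001, 0.08, 0, 0.04]
}}

```text
clock: 25.0
tcp_pos: [0.6218, 0.0218, 0.1908]
orientation: [-0.0, 0.666, 0.746, -0.0]
wrist_force: [1.1, 0.1, 0.9]
finger_gap: 0.0402
grip_force: 0.0
```

>>> {"name": "move_arm", "arguments": {
  "moves": [0, 0, 0.08, 0, 0.085, 0, 0, 0.08, 0, 0.085, 0, 0, 0.08, 0, 0.085, 0, 0, 0.08, 0, 0.085]
}}

```text
clock: 25.33
tcp_pos: [0.6241, 0.0216, 0.2735]
orientation: [0.003, 0.666, 0.746, 0.002]
wrist_force: [-0.5, -0.2, -0.7]
finger_gap: 0.0845
grip_force: 0.0
```

```bash
python3 - <<'E'
from h import *
tell(); c=cam("wrist"); save(c,"w13"); bay(c,[-.071,-.035,0])
E
```

```text
t 25.33 tcp [0.6241 0.0216 0.2735] phi 1.6848 gap 0.0845 grip 0.0 F [-0.5 -0.2 -0.7]
slot -0.071 x -0.0001 y -0.0716 yaw-CY 0.004 L 0.0422
slot -0.035 x 0.0002 y -0.0365 yaw-CY -0.002 L 0.0422
slot 0 x 0.0011 y -0.0027 yaw-CY 0.001 L 0.0423
```

>>> {"name": "move_arm", "arguments": {
  "moves": [-0.12, 0.25, 0.05, -0.3, 0.06, -0.12, 0.25, 0.05, -0.3, 0.06, -0.12, 0.25, 0.05, -0.3, 0.06, -0.12, 0.25, 0.05, -0.3, 0.06, -0.12, 0.25, 0.05, -0.3, 0.06, -0.12, 0.25, 0.05, -0.3, 0.06, -0.12, 0.25, 0.05, -0.3, 0.06, -0.12, 0.25, 0.05, -0.3, 0.06, -0.12, 0.25, 0.05, -0.3, 0.06, -0.12, 0.25, 0.05, -0.3, 0.06]
}}

```text
clock: 26.22
tcp_pos: [0.5019, 0.2716, 0.3178]
orientation: [-0.0, 0.77, 0.639, -0.001]
wrist_force: [-0.0, -0.4, -0.8]
finger_gap: 0.0602
grip_force: 0.0
```

```bash
python3 - <<'E'
from h import *
c=cam("wrist"); p,f=tell(); save(c,"w14"); near(c,[.5,.35],r=.2)
E
```

```text
t 26.27 tcp [0.5023 0.271  0.3179] phi 1.3842 gap 0.0596 grip 0.0 F [ 0.2 -0.9  0.4]
pack [0.5461 0.3868] yaw -0.278 L 0.0421
pack [0.4616 0.3845] yaw -0.175 L 0.0423
```

Three packs sit square in their slots. Next is the pack at (0.5461, 0.3868).

>>> {"name": "move_arm", "arguments": {
  "moves": [0.044, 0.116, -0.15, -0.091, 0.045, 0.044, 0.116, -0.15, -0.091, 0.045, 0.044, 0.116, -0.15, -0.091, 0.045, 0.044, 0.116, -0.15, -0.091, 0.045, 0.044, 0.116, -0.15, -0.091, 0.045, 0.044, 0.116, -0.2, -0.091, 0.045, 0.044, 0.116, -0.2, -0.091, 0.045, 0.044, 0.116, -0.2, -0.091, 0.045, 0.044, 0.116, -0.23, -0.091, 0.045, 0.044, 0.116, -0.25, -0.091, 0.045, 0.044, 0.116, -0.265, -0.091, 0.045, 0.044, 0.116, -0.265, -0.091, 0.045]
}}

```text
clock: 27.27
tcp_pos: [0.5459, 0.3858, 0.0533]
orientation: [-0.0, 0.799, 0.602, -0.002]
wrist_force: [-1.4, 0.1, -0.0]
finger_gap: 0.0448
grip_force: 0.0
```

```bash
python3 - <<'E'
from h import *
pl([.5461,.3868],-.278,.034)
E
```

```text
t 27.27 tcp [0.5459 0.3858 0.0533] phi 1.2917 gap 0.0448 grip 0.0 F [-1.4  0.1 -0. ]
off 0.001 rem [0.0002 0.001 ] dyaw 0.0011 -> target [0.6176 0.0548] shift [ 0.0717 -0.331 ] turn 0.391
```

>>> {"name": "move_arm", "arguments": {
  "moves": [0, 0, 0, 0, 0, 0, 0, 0, 0, 0, 0, 0, 0, 0, 0, 0, 0, 0, 0, 0, 0, 0, 0, 0, 0, 0, 0, 0, 0, 0, 0, 0, 0.04, 0, 0, 0, 0, 0.08, 0, 0, 0, 0, 0.12, 0, 0, 0, 0, 0.155, 0, 0, 0, 0, 0.155, 0, 0]
}}

```text
clock: 28.18
tcp_pos: [0.5495, 0.3896, 0.2192]
orientation: [0.001, 0.798, 0.603, 0.007]
wrist_force: [1.3, 0.7, 0.1]
finger_gap: 0.0128
grip_force: 53.5
```

>>> {"name": "move_arm", "arguments": {
  "moves": [0.072, -0.329, 0, 0.391, 0, 0.072, -0.329, 0, 0.391, 0, 0.072, -0.329, 0, 0.391, 0, 0.072, -0.329, 0, 0.391, 0, 0.072, -0.329, 0, 0.391, 0, 0.072, -0.329, 0, 0.391, 0, 0.072, -0.329, 0, 0.391, 0, 0.072, -0.329, 0, 0.391, 0, 0.072, -0.329, 0, 0.391, 0, 0.072, -0.329, 0, 0.391, 0, 0.072, -0.329, -0.04, 0.391, 0, 0.072, -0.329, -0.08, 0.391, 0]
}}

```text
clock: 29.18
tcp_pos: [0.6208, 0.0594, 0.1314]
orientation: [0.003, 0.666, 0.746, 0.003]
wrist_force: [1.9, -0.7, -3.4]
finger_gap: 0.0124
grip_force: 53.3
```

>>> {"name": "move_arm", "arguments": {
  "moves": [0, 0, -0.02, 0, 0, 0, 0, -0.02, 0, 0, 0, 0, -0.02, 0, 0]
}}

```text
clock: 29.43
tcp_pos: [0.6168, 0.0601, 0.1082]
orientation: [-0.001, 0.665, 0.747, -0.001]
wrist_force: [0.7, 0.1, -0.9]
finger_gap: 0.0123
grip_force: 53.3
```

```bash
python3 - <<'E'
from h import *
p,f=tell(); print("rem",slot(.034)-p[:2],.0665-p[2],CY+np.pi/2-f)
E
```

```text
t 29.43 tcp [0.6168 0.0601 0.1082] phi 1.6863 gap 0.0123 grip 53.3 F [ 0.7  0.1 -0.9]
rem [ 0.00067863 -0.00435003] -0.041721136954451385 -0.0035059674467583513
```

>>> {"name": "move_arm", "arguments": {
  "moves": [0.001, -0.002, -0.02, -0.003, 0, 0.001, -0.002, -0.033, -0.003, 0, 0.001, -0.002, -0.04, -0.003, 0, 0.001, -0.002, -0.043, -0.003, 0, 0.001, -0.002, -0.043, -0.003, 0, 0.001, -0.002, -0.043, -0.003, 0.01, 0.001, -0.002, -0.043, -0.003, 0.035, 0.001, -0.002, -0.043, -0.003, 0.035, 0.001, -0.002, -0.043, -0.003, 0.035, 0.001, -0.002, 0, -0.003, 0.04, 0.001, -0.002, 0.04, -0.003, 0.04, 0.001, -0.002, 0.08, -0.003, 0.04]
}}

```text
clock: 30.43
tcp_pos: [0.6188, 0.0568, 0.1908]
orientation: [-0.0, 0.667, 0.745, -0.0]
wrist_force: [1.5, -0.2, 1.5]
finger_gap: 0.0397
grip_force: 0.0
```

>>> {"name": "move_arm", "arguments": {
  "moves": [0, 0, 0.08, 0, 0.085, 0, 0, 0.08, 0, 0.085, 0, 0, 0.08, 0, 0.085, 0, 0, 0.08, 0, 0.085]
}}

```text
clock: 30.77
tcp_pos: [0.6211, 0.0567, 0.2735]
orientation: [0.003, 0.667, 0.745, 0.002]
wrist_force: [1.0, -0.5, -0.9]
finger_gap: 0.0844
grip_force: 0.0
```

```bash
python3 - <<'E'
from h import *
tell(); c=cam("wrist"); save(c,"w15"); bay(c,[-.071,-.036,-.002,.033])
E
```

```text
t 30.77 tcp [0.6211 0.0567 0.2735] phi 1.6817 gap 0.0844 grip 0.0 F [ 1.  -0.5 -0.9]
slot -0.071 x -0.0001 y -0.0718 yaw-CY 0.006 L 0.0422
slot -0.036 x 0.0001 y -0.0370 yaw-CY 0.000 L 0.0421
slot -0.002 x 0.0010 y -0.0028 yaw-CY 0.009 L 0.0421
slot 0.033 x 0.0019 y 0.0324 yaw-CY -0.003 L 0.0423
```

>>> {"name": "move_arm", "arguments": {
  "moves": [-0.15, 0.21, 0.05, -0.29, 0.06, -0.15, 0.21, 0.05, -0.29, 0.06, -0.15, 0.21, 0.05, -0.29, 0.06, -0.15, 0.21, 0.05, -0.29, 0.06, -0.15, 0.21, 0.05, -0.29, 0.06, -0.15, 0.21, 0.05, -0.29, 0.06, -0.15, 0.21, 0.05, -0.29, 0.06, -0.15, 0.21, 0.05, -0.29, 0.06, -0.15, 0.21, 0.05, -0.29, 0.06]
}}

```text
clock: 31.57
tcp_pos: [0.4688, 0.267, 0.3182]
orientation: [0.0, 0.767, 0.642, -0.001]
wrist_force: [0.7, 0.5, 0.5]
finger_gap: 0.06
grip_force: 0.0
```

```bash
python3 - <<'E'
from h import *
c=cam("wrist"); p,f=tell(); save(c,"w16"); near(c,[.5,.35],r=.2)
E
```

```text
t 31.62 tcp [0.4694 0.2663 0.318 ] phi 1.3920 gap 0.0599 grip 0.0 F [ 1.  -0.3 -0.8]
pack [0.4618 0.3845] yaw -0.178 L 0.0423
```

>>> {"name": "move_arm", "arguments": {
  "moves": [-0.008, 0.118, -0.15, 0.003, 0.045, -0.008, 0.118, -0.15, 0.003, 0.045, -0.008, 0.118, -0.15, 0.003, 0.045, -0.008, 0.118, -0.15, 0.003, 0.045, -0.008, 0.118, -0.15, 0.003, 0.045, -0.008, 0.118, -0.2, 0.003, 0.045, -0.008, 0.118, -0.2, 0.003, 0.045, -0.008, 0.118, -0.2, 0.003, 0.045, -0.008, 0.118, -0.23, 0.003, 0.045, -0.008, 0.118, -0.25, 0.003, 0.045, -0.008, 0.118, -0.265, 0.003, 0.045, -0.008, 0.118, -0.265, 0.003, 0.045]
}}

```text
clock: 32.62
tcp_pos: [0.4613, 0.3828, 0.0531]
orientation: [-0.0, 0.767, 0.641, -0.002]
wrist_force: [-0.2, 0.1, -0.8]
finger_gap: 0.0449
grip_force: 0.0
```

```bash
python3 - <<'E'
from h import *
pl([.4618,.3845],-.176,.070)
E
```

```text
t 32.62 tcp [0.4613 0.3828 0.0531] phi 1.3925 gap 0.0449 grip 0.0 F [-0.2  0.1 -0.8]
off 0.0018 rem [0.0005 0.0017] dyaw 0.0023 -> target [0.6137 0.0898] shift [ 0.1524 -0.293 ] turn 0.290
```

>>> {"name": "move_arm", "arguments": {
  "moves": [0, 0, 0, 0, 0, 0, 0, 0, 0, 0, 0, 0, 0, 0, 0, 0, 0, 0, 0, 0, 0, 0, 0, 0, 0, 0, 0, 0, 0, 0, 0, 0, 0.04, 0, 0, 0, 0, 0.08, 0, 0, 0, 0, 0.12, 0, 0, 0, 0, 0.155, 0, 0, 0, 0, 0.155, 0, 0]
}}

```text
clock: 33.53
tcp_pos: [0.4644, 0.3869, 0.2183]
orientation: [0.001, 0.766, 0.642, 0.007]
wrist_force: [0.3, 1.5, -2.4]
finger_gap: 0.0126
grip_force: 53.3
```

>>> {"name": "move_arm", "arguments": {
  "moves": [0.152, -0.291, 0, 0.288, 0, 0.152, -0.291, 0, 0.288, 0, 0.152, -0.291, 0, 0.288, 0, 0.152, -0.291, 0, 0.288, 0, 0.152, -0.291, 0, 0.288, 0, 0.152, -0.291, 0, 0.288, 0, 0.152, -0.291, 0, 0.288, 0, 0.152, -0.291, 0, 0.288, 0, 0.152, -0.291, 0, 0.288, 0, 0.152, -0.291, 0, 0.288, 0, 0.152, -0.291, -0.04, 0.288, 0, 0.152, -0.291, -0.08, 0.288, 0]
}}

```text
clock: 34.53
tcp_pos: [0.6155, 0.0946, 0.1313]
orientation: [0.002, 0.666, 0.746, 0.003]
wrist_force: [-0.7, 0.3, -3.6]
finger_gap: 0.0124
grip_force: 53.2
```

>>> {"name": "move_arm", "arguments": {
  "moves": [0, 0, -0.02, 0, 0, 0, 0, -0.02, 0, 0, 0, 0, -0.02, 0, 0]
}}

```text
clock: 34.78
tcp_pos: [0.6115, 0.095, 0.1082]
orientation: [-0.001, 0.666, 0.746, -0.001]
wrist_force: [-0.6, 0.6, -1.2]
finger_gap: 0.0123
grip_force: 53.1
```

```bash
python3 - <<'E'
from h import *
p,f=tell(); print("rem",slot(.071)-p[:2],.0665-p[2],CY+np.pi/2-f)
E
```

```text
t 34.78 tcp [0.6115 0.095  0.1082] phi 1.6844 gap 0.0123 grip 53.1 F [-0.6  0.6 -1.2]
rem [ 0.00185811 -0.00243907] -0.04173169575222786 -0.0015694195178241888
```

>>> {"name": "move_arm", "arguments": {
  "moves": [0.001, -0.001, -0.02, -0.002, 0, 0.001, -0.001, -0.033, -0.002, 0, 0.001, -0.001, -0.04, -0.002, 0, 0.001, -0.001, -0.043, -0.002, 0, 0.001, -0.001, -0.043, -0.002, 0, 0.001, -0.001, -0.043, -0.002, 0.01, 0.001, -0.001, -0.043, -0.002, 0.035, 0.001, -0.001, -0.043, -0.002, 0.035, 0.001, -0.001, -0.043, -0.002, 0.035, 0.001, -0.001, 0, -0.002, 0.04, 0.001, -0.001, 0.04, -0.002, 0.04, 0.001, -0.001, 0.08, -0.002, 0.04]
}}

```text
clock: 35.78
tcp_pos: [0.6139, 0.0927, 0.1909]
orientation: [-0.0, 0.667, 0.745, -0.0]
wrist_force: [1.5, -1.0, 0.3]
finger_gap: 0.0403
grip_force: 0.0
```

>>> {"name": "move_arm", "arguments": {
  "moves": [0, -0.03, 0.08, 0, 0.085, 0, -0.03, 0.08, 0, 0.085, 0, -0.03, 0.08, 0, 0.085, 0, -0.03, 0.08, 0, 0.085]
}}

```text
clock: 36.12
tcp_pos: [0.6163, 0.0619, 0.2736]
orientation: [0.003, 0.668, 0.744, 0.003]
wrist_force: [0.2, -0.9, -0.6]
finger_gap: 0.0844
grip_force: 0.0
```

```bash
python3 - <<'E'
from h import *
tell(); c=cam("wrist"); save(c,"w17"); bay(c,[-.071,-.036,-.002,.032,.069])
E
```

```text
t 36.12 tcp [0.6163 0.0619 0.2736] phi 1.6793 gap 0.0844 grip 0.0 F [ 0.2 -0.9 -0.6]
slot -0.071 x 0.0000 y -0.0719 yaw-CY -0.001 L 0.0422
slot -0.036 x 0.0002 y -0.0369 yaw-CY 0.010 L 0.0421
slot -0.002 x 0.0010 y -0.0028 yaw-CY 0.003 L 0.0424
slot 0.032 x 0.0019 y 0.0325 yaw-CY 0.000 L 0.0424
slot 0.069 x 0.0011 y 0.0702 yaw-CY -0.002 L 0.0421
```

>>> {"name": "move_arm", "arguments": {
  "moves": [-0.23, -0.31, 0.05, -1.4, 0.06, -0.23, -0.31, 0.05, -1.4, 0.06, -0.23, -0.31, 0.05, -1.4, 0.06, -0.23, -0.31, 0.05, -1.4, 0.06, -0.23, -0.31, 0.05, -1.4, 0.06, -0.23, -0.31, 0.05, -1.4, 0.06, -0.23, -0.31, 0.05, -1.4, 0.06, -0.23, -0.31, 0.05, -1.4, 0.06, -0.23, -0.31, 0.05, -1.4, 0.06, -0.23, -0.31, 0.05, -1.4, 0.06, -0.23, -0.31, 0.05, -1.4, 0.06, -0.23, -0.31, 0.05, -1.4, 0.06]
}}

```text
clock: 37.17
tcp_pos: [0.3831, -0.2477, 0.3176]
orientation: [-0.001, 0.991, 0.136, -0.001]
wrist_force: [0.2, 0.1, 0.5]
finger_gap: 0.0596
grip_force: 0.0
```

```bash
python3 - <<'E'
from h import *
import pickle
tell(); c=cam("wrist"); save(c,"w18"); pickle.dump(c,open("w18.pkl","wb"))
E
```

```text
t 37.17 tcp [ 0.3831 -0.2477  0.3176] phi 0.2724 gap 0.0596 grip 0.0 F [0.2 0.1 0.5]
```

View pics/w18.png

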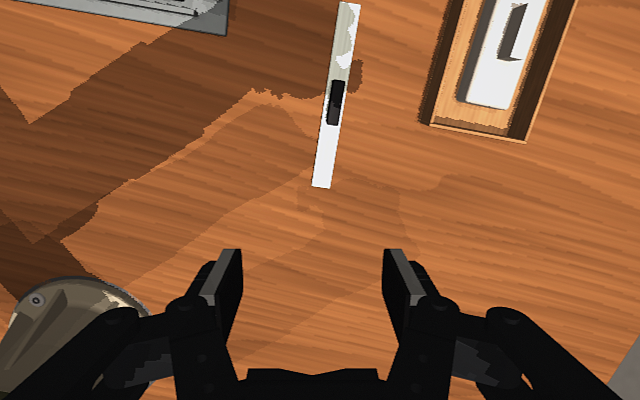

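All five packs stand in their slots. The bar's corners are near (341,2), (361,4), (330,188) and (312,185), with its fin at about (336,102). I take a second view for its height.

>>> {"name": "move_arm", "arguments": {
  "moves": [0.06, 0, 0, -0.15, 0.06, 0.06, 0, 0, -0.15, 0.06, 0.06, 0, 0, -0.15, 0.06, 0.06, 0, 0, -0.15, 0.06, 0.06, 0, 0, -0.15, 0.06]
}}

```text
clock: 37.63
tcp_pos: [0.4438, -0.2464, 0.3181]
orientation: [-0.001, 0.998, 0.066, -0.001]
wrist_force: [0.0, -1.4, 0.7]
finger_gap: 0.0601
grip_force: 0.0
```

```bash
cat >> h.py <<'E'
def bar(c,z=.01,lim=250):
    im=c["img"].astype(int); V=im.max(2); S=(V-im.min(2))/np.maximum(V,1)
    u=proj(c,[.442,-.254,.01]); m=((S<.35)&(V>110)).astype(np.uint8); m[lim:]=0
    k=(V<50).astype(np.uint8); k[lim:]=0
    m=cv2.morphologyEx(m|k,cv2.MORPH_CLOSE,np.ones((5,5),np.uint8))
    n,l,st,ce=cv2.connectedComponentsWithStats(m); best=None
    for i in range(1,n):
        if st[i,4]<1000: continue
        pts=np.argwhere(l==i)[:,::-1]; W=np.array([onz(c,p,z)[:2] for p in pts]); r=cv2.minAreaRect(W.astype(np.float32)*1000)
        a,b=sorted(r[1])
        if 185<b<245 and 18<a<48:
            w=W[(im.max(2)[pts[:,1],pts[:,0]]>110)]; q=cv2.boxPoints(r)/1000; e=q[1]-q[0]; e2=q[2]-q[1]; e=e if np.linalg.norm(e)>np.linalg.norm(e2) else e2
            cc=cv2.fitLine(w.astype(np.float32),cv2.DIST_HUBER,0,.01,.01).ravel(); yaw=np.arctan2(cc[1],cc[0]); yaw=(yaw+np.pi/2)%np.pi-np.pi/2
            d=np.array([np.cos(yaw),np.sin(yaw)]); nn=np.array([-d[1],d[0]]); s=w@d; t=w@nn
            ctr=d*(s.min()+s.max())/2+nn*np.median(t)
            print("bar centre",ctr.round(4),"yaw %.4f"%yaw,"len %.4f"%(s.max()-s.min()),"rect",a.round(1),b.round(1))
            kk=k*(l==i); kk=cv2.morphologyEx(kk,cv2.MORPH_OPEN,np.ones((3,3),np.uint8)); f=np.argwhere(kk>0)[:,::-1]
            top=np.array([onz(c,p,.038)[:2] for p in f]); print("fin blob at z.038: along %.4f..%.4f across %.4f..%.4f"%((top@d-ctr@d).min(),(top@d-ctr@d).max(),(top@nn-ctr@nn).min(),(top@nn-ctr@nn).max()))
            best=(ctr,yaw,[c2 for c2 in cv2.boxPoints(cv2.minAreaRect(pts.astype(np.float32)))])
    return best
E
python3 - <<'E'
from h import *
import pickle
p,f=tell(); a=pickle.load(open("w18.pkl","rb")); c=cam("wrist"); save(c,"w19"); pickle.dump(c,open("w19.pkl","wb"))
A=bar(a);B=bar(c)
if A and B:
    g=lambda q:sorted(q[2],key=lambda p:p[1])
    for x,y in zip(g(A),g(B)): P,e=tri(a,x,c,y); print(P.round(4),round(e,4))
if B: print("shift",(B[0]-p[:2]).round(4),"turn",B[1]-f)
E
```

```text
t 37.63 tcp [ 0.4438 -0.2464  0.3181] phi 0.1328 gap 0.0601 grip 0.0 F [ 0.  -1.4  0.7]Traceback (most recent call last):
  File "<stdin>", line 4, in <module>
  File "h.py", line 83, in bar
    print("bar centre",ctr.round(4),"yaw %.4f"%yaw,"len %.4f"%(s.max()-s.min()),"rect",a.round(1),b.round(1))
                                                                                       ^^^^^^^
AttributeError: 'float' object has no attribute 'round'
```

```bash
sed -i 's/"rect",a.round(1),b.round(1)/"rect",round(a,1),round(b,1)/' h.py
python3 - <<'E'
from h import *
import pickle
p,f=tell(); a=pickle.load(open("w18.pkl","rb")); c=pickle.load(open("w19.pkl","rb"))
A=bar(a);B=bar(c)
if A and B:
    g=lambda q:sorted(q[2],key=lambda p:p[1])
    for x,y in zip(g(A),g(B)): P,e=tri(a,x,c,y); print(P.round(4),round(e,4))
if B: print("shift",(B[0]-p[:2]).round(4),"turn",B[1]-f)
E
```

```text
t 37.68 tcp [ 0.4437 -0.2466  0.3185] phi 0.1321 gap 0.0600 grip 0.0 F [ 0.2 -0.  -0. ]
bar centre [0.4752 0.0011] yaw -1.3451 len 0.2183 rect 28.4 227.4
fin blob at z.038: along 0.0915..0.0938 across -0.0091..-0.0052
bar centre [ 0.4431 -0.258 ] yaw 0.1258 len 0.2173 rect 25.2 217.3
fin blob at z.038: along -0.0061..0.0238 across -0.0067..0.0072
bar centre [ 0.4429 -0.2583] yaw 0.1255 len 0.2149 rect 24.6 214.9
fin blob at z.038: along -0.0139..0.0271 across -0.0053..0.0058
[ 0.548  -0.2328  0.0158] 0.0009
[ 0.5504 -0.2564  0.0198] 0.0008
[ 0.3337 -0.2578  0.0088] 0.0026
[ 0.3375 -0.2855  0.0111] 0.003
shift [-0.0007 -0.0118] turn -0.006631094276308813
```

The bar is at (0.443, −0.258), yaw 0.1256, lying on the table. Grasping it.

>>> {"name": "move_arm", "arguments": {
  "moves": [-0.001, -0.012, -0.2, -0.007, 0.045, -0.001, -0.012, -0.2, -0.007, 0.045, -0.001, -0.012, -0.2, -0.007, 0.045, -0.001, -0.012, -0.2, -0.007, 0.045, -0.001, -0.012, -0.2, -0.007, 0.045, -0.001, -0.012, -0.2, -0.007, 0.045, -0.001, -0.012, -0.24, -0.007, 0.045, -0.001, -0.012, -0.27, -0.007, 0.045, -0.001, -0.012, -0.285, -0.007, 0.045, -0.001, -0.012, -0.292, -0.007, 0.045, -0.001, -0.012, -0.292, -0.007, 0.045, -0.001, -0.012, -0.292, -0.007, 0.045]
}}

```text
clock: 38.68
tcp_pos: [0.4442, -0.26, 0.0291]
orientation: [0.001, 0.998, 0.062, 0.001]
wrist_force: [0.1, -0.4, 0.5]
finger_gap: 0.0449
grip_force: 0.0
```

```bash
python3 - <<'E'
from h import *
p,f=tell(); print("rem",np.array([.443,-.258])-p[:2],.1256-f)
E
```

```text
t 38.68 tcp [ 0.4442 -0.26    0.0291] phi 0.1238 gap 0.0449 grip 0.0 F [ 0.1 -0.4  0.5]
rem [-0.00121345  0.0019968 ] 0.0017788387318421195
```

>>> {"name": "move_arm", "arguments": {
  "moves": [-0.001, 0.001, -0.001, 0, 0.045, -0.001, 0.001, -0.001, 0, 0, -0.001, 0.001, -0.001, 0, 0, -0.001, 0.001, -0.001, 0, 0, -0.001, 0.001, -0.001, 0, 0, -0.001, 0.001, -0.001, 0, 0, -0.001, 0.001, -0.001, 0, 0],
  "newtons": 60
}}

```text
clock: 39.27
tcp_pos: [0.4429, -0.2585, 0.0274]
orientation: [0.001, 0.998, 0.062, 0.001]
wrist_force: [-1.2, 1.9, 7.4]
finger_gap: 0.0123
grip_force: 59.7
```

```bash
python3 - <<'E'
from h import *
p,f=tell(); print("rem",np.array([.443,-.258])-p[:2],.1256-f)
u=np.array([np.cos(f),np.sin(f)]);print("off",u@(np.array([.443,-.258])-p[:2]))
E
```

```text
t 39.27 tcp [ 0.4429 -0.2585  0.0274] phi 0.1239 gap 0.0123 grip 59.7 F [-1.2  1.9  7.4]
rem [8.06060680e-05 5.24792474e-04] 0.0016532788423929273
off 0.00014486757882159476
```

>>> {"name": "move_arm", "arguments": {
  "moves": [0, 0, 0.04, 0, 0, 0, 0, 0.08, 0, 0, 0, 0, 0.12, 0, 0, 0, 0, 0.16, 0, 0, 0, 0, 0.19, 0, 0, 0.178, 0.28, 0.19, 1.4, 0, 0.178, 0.28, 0.19, 1.4, 0, 0.178, 0.28, 0.19, 1.4, 0, 0.178, 0.28, 0.19, 1.4, 0, 0.178, 0.28, 0.19, 1.4, 0, 0.178, 0.28, 0.19, 1.4, 0, 0.178, 0.28, 0.19, 1.4, 0]
}}

```text
clock: 40.27
tcp_pos: [0.5991, -0.0101, 0.2159]
orientation: [-0.0, 0.876, 0.482, -0.0]
wrist_force: [0.9, -0.5, -3.3]
finger_gap: 0.0123
grip_force: 59.6
```

```bash
python3 - <<'E'
from h import *
p,f=tell(); print("rem",slot(0)-p[:2],CY+np.pi/2-f,.1094-p[2])
E
```

```text
t 40.27 tcp [ 0.5991 -0.0101  0.2159] phi 1.0050 gap 0.0123 grip 59.6 F [ 0.9 -0.5 -3.3]
rem [0.02219045 0.03206727] 0.6777813175141556 -0.10647070000619493
```

>>> {"name": "move_arm", "arguments": {
  "moves": [0.022, 0.032, 0, 0.678, 0, 0.022, 0.032, 0, 0.678, 0, 0.022, 0.032, 0, 0.678, 0, 0.022, 0.032, 0, 0.678, 0, 0.022, 0.032, 0, 0.678, 0, 0.022, 0.032, 0, 0.678, 0, 0.022, 0.032, 0, 0.678, 0, 0.022, 0.032, -0.03, 0.678, 0, 0.022, 0.032, -0.06, 0.678, 0, 0.022, 0.032, -0.06, 0.678, 0, 0.022, 0.032, -0.06, 0.678, 0, 0.022, 0.032, -0.06, 0.678, 0]
}}

```text
clock: 41.27
tcp_pos: [0.6212, 0.0199, 0.1574]
orientation: [0.0, 0.669, 0.743, 0.0]
wrist_force: [0.0, -0.0, -2.0]
finger_gap: 0.0127
grip_force: 59.5
```

```bash
python3 - <<'E'
from h import *
p,f=tell(); print("rem",slot(0)-p[:2],CY+np.pi/2-f,.1094-p[2])
c=cam("wrist"); save(c,"w20")
p,f=tell()
E
```

```text
t 41.27 tcp [0.6212 0.0199 0.1574] phi 1.6760 gap 0.0127 grip 59.5 F [ 0. -0. -2.]
rem [8.80715774e-05 2.13745931e-03] 0.006789131764210143 -0.04800932068347391
t 41.32 tcp [0.6219 0.0198 0.1582] phi 1.6762 gap 0.0124 grip 59.5 F [-0.3 -0.8 -2.5]
```

View pics/w20.png

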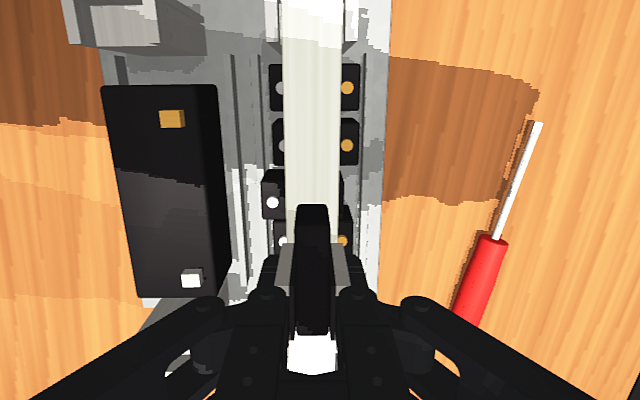

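The bar is over bay b, but the middle pack (dot at (272,202) versus about (281,·) for its neighbours) has been knocked toward −x. I put the bar back on the table to inspect and mend it.

>>> {"name": "move_arm", "arguments": {
  "moves": [0, 0, 0.03, 0, 0, 0, 0, 0.06, 0, 0, -0.178, -0.277, 0.06, -1.45, 0, -0.178, -0.277, 0.06, -1.45, 0, -0.178, -0.277, 0.06, -1.45, 0, -0.178, -0.277, 0.06, -1.45, 0, -0.178, -0.277, 0.06, -1.45, 0, -0.178, -0.277, 0.06, -1.45, 0, -0.178, -0.277, 0.06, -1.45, 0, -0.178, -0.277, 0.06, -1.45, 0, -0.178, -0.277, 0.06, -1.45, 0, -0.178, -0.277, 0.06, -1.45, 0]
}}

```text
clock: 42.32
tcp_pos: [0.4424, -0.2602, 0.219]
orientation: [0.002, 0.979, 0.206, 0.001]
wrist_force: [-0.3, 0.4, -2.8]
finger_gap: 0.0127
grip_force: 59.9
```

```bash
python3 - <<'E'
from h import *
import pickle
p,f=tell(); print("z to floor",.0284-p[2]); t=cam("top"); s=cam("side")
pickle.dump((t,s),open("ts.pkl","wb"))
b=np.hstack([cv2.resize(t["img"][160:230,260:360],(400,280),interpolation=cv2.INTER_CUBIC),cv2.resize(s["img"][160:270,240:390],(400,293),interpolation=cv2.INTER_CUBIC)[:280]])
cv2.imwrite("pics/ts.png",b); print(b.shape)
E
```

```text
t 42.32 tcp [ 0.4424 -0.2602  0.219 ] phi 0.4151 gap 0.0127 grip 59.9 F [-0.3  0.4 -2.8]
z to floor -0.19056291988112503
(280, 800, 3)
```

View pics/ts.png

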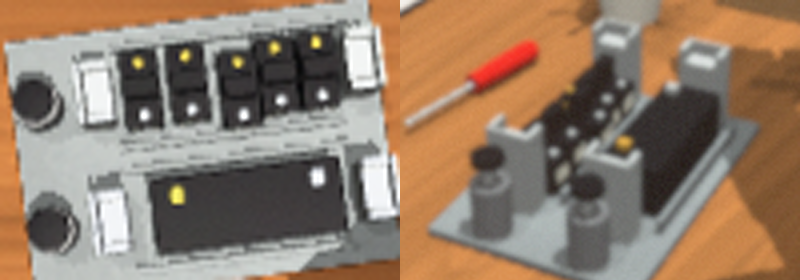

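The crops show the middle pack pushed several mm toward −x and −y but apparently upright, with its dots at (237,62) and (243,114). I set the bar down here and measure with the wrist camera (no more picture views).

>>> {"name": "move_arm", "arguments": {
  "moves": [0, 0, -0.04, 0, 0, 0, 0, -0.08, 0, 0, 0, 0, -0.12, 0, 0, 0, 0, -0.16, 0, 0, 0, 0, -0.18, 0, 0, 0, 0, -0.188, 0, 0, 0, 0, -0.19, 0, 0, 0, 0, -0.19, 0, 0.02, 0, 0, -0.19, 0, 0.04, 0, 0, -0.19, 0, 0.045, 0, 0, -0.15, 0, 0.045, 0, 0, -0.11, 0, 0.045]
}}

```text
clock: 43.42
tcp_pos: [0.4417, -0.256, 0.1062]
orientation: [-0.002, 0.977, 0.212, -0.001]
wrist_force: [1.3, -0.1, -0.4]
finger_gap: 0.0455
grip_force: 0.0
```

>>> {"name": "move_arm", "arguments": {
  "moves": [0, 0, 0.1, 0, 0.045, 0, 0, 0.15, 0, 0.085, 0.17, 0.23, 0.16, 1.27, 0.085, 0.17, 0.23, 0.16, 1.27, 0.085, 0.17, 0.23, 0.16, 1.27, 0.085, 0.17, 0.23, 0.16, 1.27, 0.085, 0.17, 0.23, 0.16, 1.27, 0.085, 0.17, 0.23, 0.16, 1.27, 0.085, 0.17, 0.23, 0.16, 1.27, 0.085, 0.17, 0.23, 0.16, 1.27, 0.085, 0.17, 0.23, 0.16, 1.27, 0.085, 0.17, 0.23, 0.16, 1.27, 0.085]
}}

```text
clock: 44.42
tcp_pos: [0.614, -0.0256, 0.2676]
orientation: [0.001, 0.665, 0.747, 0.001]
wrist_force: [-0.8, -0.7, 0.6]
finger_gap: 0.0847
grip_force: 0.0
```

>>> {"name": "move_arm", "arguments": {
  "moves": [0, 0.03, 0, 0.12, 0.085, 0, 0.03, 0, 0.12, 0.085, 0, 0.03, 0, 0.12, 0.085, 0, 0.03, 0, 0.12, 0.085]
}}

```text
clock: 44.75
tcp_pos: [0.6132, 0.003, 0.2672]
orientation: [0.001, 0.623, 0.782, 0.0]
wrist_force: [0.3, -0.1, 0.2]
finger_gap: 0.0848
grip_force: 0.0
```

```bash
python3 - <<'E'
from h import *
import pickle
tell(); c=cam("wrist"); save(c,"w21"); pickle.dump(c,open("w21.pkl","wb")); 
V=c["img"].max(2); ex=np.array([np.cos(CY),np.sin(CY)]); ey=np.array([-ex[1],ex[0]])
n,l,st,ce=cv2.connectedComponentsWithStats((V>85).astype(np.uint8))
for i in range(1,n):
    if 15<st[i,4]<200:
        w=onz(c,ce[i],.05)[:2]-BC
        if abs(w@ex)<.045 and abs(w@ey)<.1: print(ce[i].round(1),st[i,4],"x %.4f y %.4f"%(w@ex,w@ey))
E
```

```text
t 44.75 tcp [0.6132 0.003  0.2672] phi 1.7968 gap 0.0848 grip 0.0 F [ 0.3 -0.1  0.2]
[312.7  67.7] 63 x -0.0199 y 0.0702
[357.8  73.2] 71 x 0.0224 y 0.0702
[308.9 109. ] 62 x -0.0192 y 0.0328
[352.6 114. ] 63 x 0.0231 y 0.0328
[294.1 149.3] 62 x -0.0295 y -0.0076
[336.8 154.4] 56 x 0.0133 y -0.0079
[298.9 180.1] 64 x -0.0214 y -0.0385
[340.  184.4] 61 x 0.0207 y -0.0383
[296.  210.6] 57 x -0.0211 y -0.0716
[335.9 214.8] 60 x 0.0210 y -0.0715
```

The middle pack now has its centre at x −8.1, y −7.8 mm in bay axes. I take a second viewpoint to get its height.

>>> {"name": "move_arm", "arguments": {
  "moves": [0.008, 0.05, 0, -0.115, 0.085, 0.008, 0.05, 0, -0.115, 0.085, 0.008, 0.05, 0, -0.115, 0.085, 0.008, 0.05, 0, -0.115, 0.085, 0.008, 0.05, 0, -0.115, 0.085]
}}

```text
clock: 45.22
tcp_pos: [0.6208, 0.0521, 0.2664]
orientation: [0.0, 0.667, 0.745, -0.0]
wrist_force: [-0.4, -0.3, 0.4]
finger_gap: 0.0848
grip_force: 0.0
```

```bash
python3 - <<'E'
from h import *
import pickle
p,f=tell(); c=cam("wrist"); save(c,"w22"); a=pickle.load(open("w21.pkl","rb"))
def dots(c):
    V=c["img"].max(2); ex=np.array([np.cos(CY),np.sin(CY)]); ey=np.array([-ex[1],ex[0]])
    n,l,st,ce=cv2.connectedComponentsWithStats((V>85).astype(np.uint8)); o=[]
    for i in range(1,n):
        if 15<st[i,4]<200:
            w=onz(c,ce[i],.05)[:2]-BC; w=np.array([w@ex,w@ey])
            if abs(w[0])<.045 and abs(w[1])<.1: o.append((w,ce[i]))
    return o
A,B=dots(a),dots(c)
for w,u in A:
    if not B: break
    x,v=min(B,key=lambda q:np.linalg.norm(q[0]-w))
    if np.linalg.norm(x-w)<.012: P,e=tri(a,u,c,v); print(w.round(4),P.round(4),round(e,4))
print("mid pack",BC+np.array([-.0081*np.cos(CY)+.0078*np.sin(CY),-.0081*np.sin(CY)-.0078*np.cos(CY)])-p[:2], p[2],CY+np.pi/2-f)
E
```

```text
t 45.22 tcp [0.6208 0.0521 0.2664] phi 1.6816 gap 0.0848 grip 0.0 F [-0.4 -0.3  0.4]
[-0.0199  0.0702] [0.5936 0.0896 0.051 ] 0.0001
[0.0224 0.0702] [0.6355 0.0942 0.0514] 0.0001
[-0.0192  0.0328] [0.5986 0.0526 0.0529] 0.0001
[0.0231 0.0328] [0.6404 0.0573 0.0513] 0.0001
[-0.0295 -0.0076] [0.5931 0.0111 0.0503] 0.0004
[ 0.0133 -0.0079] [0.6351 0.016  0.0519] 0.0002
[-0.0214 -0.0385] [ 0.6043 -0.018   0.0524] 0.0001
[ 0.0207 -0.0383] [ 0.6459 -0.0133  0.0517] 0.0
[-0.0211 -0.0716] [ 0.6083 -0.0511  0.0511] 0.0001
[ 0.021  -0.0715] [ 0.65   -0.0465  0.0506] 0.0001
mid pack [-0.00669946 -0.03874374] 0.2663904668652723 0.0011849514674648898
```

The pack is flat (dots at 50–52 mm, like the others), just against the curb. I grip it and shift it back by about +8 mm x, +5 mm y in bay axes.

>>> {"name": "move_arm", "arguments": {
  "moves": [-0.007, -0.039, -0.1, 0, 0.045, -0.007, -0.039, -0.1, 0, 0.045, -0.007, -0.039, -0.1, 0, 0.045, -0.007, -0.039, -0.1, 0, 0.045, -0.007, -0.039, -0.15, 0, 0.045, -0.007, -0.039, -0.17, 0, 0.045, -0.007, -0.039, -0.19, 0, 0.045, -0.007, -0.039, -0.203, 0, 0.045, -0.007, -0.039, -0.203, 0, 0.045, -0.007, -0.039, -0.203, 0, 0.045]
}}

```text
clock: 46.1
tcp_pos: [0.6144, 0.0137, 0.0643]
orientation: [0.0, 0.667, 0.745, 0.0]
wrist_force: [-0.3, 0.8, -0.6]
finger_gap: 0.0448
grip_force: 0.0
```

```bash
python3 - <<'E'
from h import *
p,f=tell(); print(np.array([.6141,.0134])-p[:2])
E
```

```text
t 46.10 tcp [0.6144 0.0137 0.0643] phi 1.6814 gap 0.0448 grip 0.0 F [-0.3  0.8 -0.6]
[-0.00027961 -0.0003244 ]
```

>>> {"name": "move_arm", "arguments": {
  "moves": [0, 0, 0, 0, 0, 0, 0, 0, 0, 0, 0, 0, 0, 0, 0, 0, 0, 0, 0, 0, 0, 0, 0, 0, 0, 0, 0, 0, 0, 0, 0, 0, 0.02, 0, 0, 0, 0, 0.03, 0, 0, 0.007, 0.006, 0.03, 0, 0, 0.007, 0.006, 0.03, 0, 0, 0.007, 0.006, 0.03, 0, 0],
  "newtons": 50
}}

```text
clock: 47.02
tcp_pos: [0.6206, 0.0204, 0.0926]
orientation: [-0.0, 0.667, 0.745, -0.0]
wrist_force: [-0.7, 0.2, -1.6]
finger_gap: 0.0129
grip_force: 51.6
```

```bash
python3 - <<'E'
from h import *
tell()
E
```

```text
t 47.02 tcp [0.6206 0.0204 0.0926] phi 1.6825 gap 0.0129 grip 51.6 F [-0.7  0.2 -1.6]
```

>>> {"name": "move_arm", "arguments": {
  "moves": [0, 0, -0.015, 0, 0, 0, 0, -0.024, 0, 0, 0, 0, -0.028, 0, 0, 0, 0, -0.028, 0, 0, 0, 0, -0.028, 0, 0.01, 0, 0, -0.028, 0, 0.035, 0, 0, -0.028, 0, 0.035, 0, 0, -0.028, 0, 0.035, 0, 0, 0.015, 0, 0.04, 0, 0, 0.05, 0, 0.04, 0, 0, 0.09, 0, 0.085, 0, 0, 0.13, 0, 0.085]
}}

```text
clock: 48.02
tcp_pos: [0.6203, 0.02, 0.2243]
orientation: [-0.001, 0.667, 0.745, -0.0]
wrist_force: [1.1, 0.3, 0.0]
finger_gap: 0.0631
grip_force: 0.0
```

>>> {"name": "move_arm", "arguments": {
  "moves": [0, 0.03, 0.04, 0, 0.085, 0, 0.03, 0.04, 0, 0.085, 0, 0.03, 0.04, 0, 0.085]
}}

```text
clock: 48.27
tcp_pos: [0.6225, 0.0512, 0.2668]
orientation: [0.003, 0.666, 0.746, 0.002]
wrist_force: [0.7, -1.0, -0.8]
finger_gap: 0.0851
grip_force: 0.0
```

```bash
python3 - <<'E'
from h import *
tell(); c=cam("wrist"); save(c,"w23"); bay(c,[-.0715,-.038,-.002,.0325,.070])
E
```

```text
t 48.27 tcp [0.6225 0.0512 0.2668] phi 1.6838 gap 0.0851 grip 0.0 F [ 0.7 -1.  -0.8]
slot -0.0715 x -0.0002 y -0.0717 yaw-CY 0.003 L 0.0421
slot -0.038 x -0.0004 y -0.0386 yaw-CY 0.009 L 0.0421
slot -0.002 x -0.0024 y -0.0022 yaw-CY 0.001 L 0.0422
slot 0.0325 x 0.0018 y 0.0325 yaw-CY 0.001 L 0.0423
slot 0.07 x 0.0011 y 0.0702 yaw-CY -0.003 L 0.0420
```

The row is restored. Back to the bar.

>>> {"name": "move_arm", "arguments": {
  "moves": [-0.192, -0.311, 0.051, -1.26, 0.06, -0.192, -0.311, 0.051, -1.26, 0.06, -0.192, -0.311, 0.051, -1.26, 0.06, -0.192, -0.311, 0.051, -1.26, 0.06, -0.192, -0.311, 0.051, -1.26, 0.06, -0.192, -0.311, 0.051, -1.26, 0.06, -0.192, -0.311, 0.051, -1.26, 0.06, -0.192, -0.311, 0.051, -1.26, 0.06, -0.192, -0.311, 0.051, -1.26, 0.06, -0.192, -0.311, 0.051, -1.26, 0.06, -0.192, -0.311, 0.051, -1.26, 0.06, -0.192, -0.311, 0.051, -1.26, 0.06]
}}

```text
clock: 49.32
tcp_pos: [0.4278, -0.2612, 0.3122]
orientation: [-0.002, 0.978, 0.21, -0.001]
wrist_force: [0.0, -0.2, -0.6]
finger_gap: 0.0601
grip_force: 0.0
```

```bash
python3 - <<'E'
from h import *
p,f=tell(); c=cam("wrist"); save(c,"w24"); B=bar(c); p,f=tell()
if B: print("shift",(B[0]-p[:2]).round(4),"turn",B[1]-f)
E
```

```text
t 49.32 tcp [ 0.4278 -0.2612  0.3122] phi 0.4228 gap 0.0601 grip 0.0 F [ 0.  -0.2 -0.6]
bar centre [ 0.4427 -0.2571] yaw 0.4295 len 0.2143 rect 24.5 214.4
fin blob at z.038: along -0.0245..0.0256 across -0.0054..0.0060
t 49.37 tcp [ 0.4282 -0.2606  0.3125] phi 0.4248 gap 0.0598 grip 0.0 F [-0.1 -0.1 -0.3]
shift [0.0145 0.0035] turn 0.004708434768762926
```

>>> {"name": "move_arm", "arguments": {
  "moves": [0.0145, 0.0035, -0.2, 0.005, 0.045, 0.0145, 0.0035, -0.2, 0.005, 0.045, 0.0145, 0.0035, -0.2, 0.005, 0.045, 0.0145, 0.0035, -0.2, 0.005, 0.045, 0.0145, 0.0035, -0.2, 0.005, 0.045, 0.0145, 0.0035, -0.2, 0.005, 0.045, 0.0145, 0.0035, -0.24, 0.005, 0.045, 0.0145, 0.0035, -0.265, 0.005, 0.045, 0.0145, 0.0035, -0.28, 0.005, 0.045, 0.0145, 0.0035, -0.286, 0.005, 0.045, 0.0145, 0.0035, -0.286, 0.005, 0.045, 0.0145, 0.0035, -0.286, 0.005, 0.045]
}}

```text
clock: 50.37
tcp_pos: [0.4443, -0.2578, 0.0297]
orientation: [0.001, 0.977, 0.213, 0.0]
wrist_force: [-0.7, -1.2, -0.2]
finger_gap: 0.0448
grip_force: 0.0
```

>>> {"name": "move_arm", "arguments": {
  "moves": [0, 0, 0, 0, 0.045, 0, 0, 0, 0, 0, 0, 0, 0, 0, 0, 0, 0, 0, 0, 0, 0, 0, 0, 0, 0, 0, 0, 0, 0, 0, 0, 0, 0, 0, 0],
  "newtons": 60
}}

```text
clock: 50.95
tcp_pos: [0.4437, -0.2578, 0.0294]
orientation: [0.0, 0.977, 0.212, 0.001]
wrist_force: [-0.7, 1.2, 6.5]
finger_gap: 0.0126
grip_force: 59.0
```

```bash
python3 - <<'E'
from h import *
p,f=tell(); q=np.array([.4427,-.2571]); u=np.array([np.cos(f),np.sin(f)]); o=u@(q-p[:2]); t=slot(-o); print("off",o,"shift",t-p[:2],CY+np.pi/2-f,"seat z",.082+p[2])
E
```

```text
t 50.95 tcp [ 0.4437 -0.2578  0.0294] phi 0.4269 gap 0.0126 grip 59.0 F [-0.7  1.2  6.5]
off -0.0006698568631369143 shift [0.17748293 0.28043901] 1.2558876028205015 seat z 0.11135197431910675
```

>>> {"name": "move_arm", "arguments": {
  "moves": [0, 0, 0.04, 0, 0, 0, 0, 0.08, 0, 0, 0, 0, 0.12, 0, 0, 0, 0, 0.16, 0, 0, 0, 0, 0.19, 0, 0, 0.177, 0.28, 0.19, 0.9, 0, 0.177, 0.28, 0.19, 0.9, 0, 0.177, 0.28, 0.19, 0.9, 0, 0.177, 0.28, 0.19, 0.9, 0, 0.177, 0.28, 0.19, 0.9, 0, 0.177, 0.28, 0.19, 0.9, 0, 0.177, 0.28, 0.19, 0.9, 0]
}}

```text
clock: 51.95
tcp_pos: [0.5995, -0.0091, 0.2179]
orientation: [-0.0, 0.794, 0.608, -0.0]
wrist_force: [1.4, -1.0, -2.1]
finger_gap: 0.0123
grip_force: 59.8
```

```bash
python3 - <<'E'
from h import *
p,f=tell(); print("rem",slot(.0007)-p[:2],CY+np.pi/2-f,.1114-p[2])
E
```

```text
t 51.95 tcp [ 0.5995 -0.0091  0.2179] phi 1.3079 gap 0.0123 grip 59.8 F [ 1.4 -1.  -2.1]
rem [0.02174975 0.03184062] 0.3749191176671838 -0.1064913916661801
```

>>> {"name": "move_arm", "arguments": {
  "moves": [0.022, 0.033, 0, 0.379, 0, 0.022, 0.033, 0, 0.379, 0, 0.022, 0.033, 0, 0.379, 0, 0.022, 0.033, 0, 0.379, 0, 0.022, 0.033, 0, 0.379, 0, 0.022, 0.033, -0.03, 0.379, 0, 0.022, 0.033, -0.06, 0.379, 0, 0.022, 0.033, -0.06, 0.379, 0, 0.022, 0.033, -0.06, 0.379, 0, 0.022, 0.033, -0.06, 0.379, 0]
}}

```text
clock: 52.78
tcp_pos: [0.6215, 0.0214, 0.1597]
orientation: [0.0, 0.668, 0.744, 0.0]
wrist_force: [0.6, 0.6, -1.9]
finger_gap: 0.0125
grip_force: 59.9
```

```bash
python3 - <<'E'
from h import *
p,f=tell(); print("rem",slot(.0007)-p[:2],CY+np.pi/2-f,.1114-p[2])
c=cam("wrist"); save(c,"w25"); tell()
V=c["img"].max(2); ex=np.array([np.cos(CY),np.sin(CY)]); ey=np.array([-ex[1],ex[0]])
n,l,st,ce=cv2.connectedComponentsWithStats((V>85).astype(np.uint8))
for i in range(1,n):
    if 15<st[i,4]<260:
        w=onz(c,ce[i],.05)[:2]-BC
        if abs(w@ex)<.04 and abs(w@ey)<.1: print(ce[i].round(1),st[i,4],"x %.4f y %.4f"%(w@ex,w@ey))
# bar edges in image: rows, light cols
im=c["img"].astype(int); 
for r in (60,120,180):
    row=im[r]; v=row.max(1); s=v-row.min(1); cols=np.where((v>150)&(s<60)&(np.arange(640)>270)&(np.arange(640)<360))[0]
    if len(cols): 
        for z in(.09+p[2]-.1114+.002,): a,b=onz(c,(cols.min(),r),z)[:2]-BC,onz(c,(cols.max(),r),z)[:2]-BC; print(r,cols.min(),cols.max(),"x %.4f..%.4f y %.4f"%(a@ex,b@ex,a@ey))
E
```

```text
t 52.78 tcp [0.6215 0.0214 0.1597] phi 1.6786 gap 0.0125 grip 59.9 F [ 0.6  0.6 -1.9]
rem [-0.00030275  0.00127786] 0.004164294934392521 -0.048251731587587665
t 52.83 tcp [0.6222 0.0215 0.1604] phi 1.6791 gap 0.0124 grip 59.9 F [-0.7  0.3 -1.9]
60 282 359 x -0.0120..0.0191 y 0.0834
120 284 339 x -0.0119..0.0114 y 0.0596
180 285 355 x -0.0121..0.0190 y 0.0333
```

The bar is centred on the seat (edges at x −12.0 to +11.4 mm). Lowering.

>>> {"name": "move_arm", "arguments": {
  "moves": [-0.001, 0.001, -0.015, 0.004, 0, -0.001, 0.001, -0.028, 0.004, 0, -0.001, 0.001, -0.037, 0.004, 0, -0.001, 0.001, -0.043, 0.004, 0, -0.001, 0.001, -0.046, 0.004, 0, -0.001, 0.001, -0.046, 0.004, 0, -0.001, 0.001, -0.046, 0.004, 0]
}}

```text
clock: 53.42
tcp_pos: [0.6206, 0.0229, 0.113]
orientation: [0.0, 0.666, 0.746, 0.0]
wrist_force: [-0.9, -0.4, -3.3]
finger_gap: 0.0125
grip_force: 60.0
```

```bash
python3 - <<'E'
from h import *
p,f=tell(); print("rem",slot(.0007)-p[:2],CY+np.pi/2-f,.1114-p[2])
E
```

```text
t 53.42 tcp [0.6206 0.0229 0.113 ] phi 1.6847 gap 0.0125 grip 60.0 F [-0.9 -0.4 -3.3]
rem [ 0.00060655 -0.00024893] -0.001872169464783413 -0.001575858517887399
```

>>> {"name": "move_arm", "arguments": {
  "moves": [0, 0, -0.0015, 0, 0, 0, 0, -0.0025, 0, 0, 0, 0, -0.0025, 0, 0, 0, 0, -0.0025, 0, 0.01, 0, 0, -0.0025, 0, 0.03, 0, 0, -0.0025, 0, 0.035, 0, 0, -0.0025, 0, 0.035, 0, 0, 0.02, 0, 0.035, 0, 0, 0.05, 0, 0.035, 0, 0, 0.09, 0, 0.06, 0, 0, 0.13, 0, 0.06, 0, 0, 0.17, 0, 0.06]
}}

```text
clock: 54.42
tcp_pos: [0.6197, 0.0231, 0.2837]
orientation: [-0.0, 0.666, 0.746, -0.0]
wrist_force: [1.3, -0.7, 0.0]
finger_gap: 0.0599
grip_force: 0.0
```

>>> {"name": "move_arm", "arguments": {
  "moves": [0, 0.02, 0.03, 0, 0.085, 0, 0.02, 0.03, 0, 0.085, 0, 0.02, 0.03, 0, 0.085]
}}

```text
clock: 54.67
tcp_pos: [0.6214, 0.0436, 0.3149]
orientation: [0.002, 0.665, 0.747, 0.002]
wrist_force: [0.6, 0.1, -0.3]
finger_gap: 0.0852
grip_force: 0.0
```

```bash
cat > ck.py <<'E'
from h import *
import pickle
def dots(c):
    V=c["img"].max(2); ex=np.array([np.cos(CY),np.sin(CY)]); ey=np.array([-ex[1],ex[0]])
    n,l,st,ce=cv2.connectedComponentsWithStats((V>85).astype(np.uint8))
    for i in range(1,n):
        if 15<st[i,4]<260:
            w=onz(c,ce[i],.05)[:2]-BC
            if abs(w@ex)<.04 and abs(w@ey)<.1: print(ce[i].round(1),st[i,4],"x %.4f y %.4f"%(w@ex,w@ey))
def edges(c,z=.092):
    """bar edges: light run through the bar's centre line between fin and saddles, at several y"""
    ex=np.array([np.cos(CY),np.sin(CY)]); ey=np.array([-ex[1],ex[0]]); im=c["img"].astype(int); V=im.max(2)
    for s in (-.085,-.055,.045,.055,.065,.08,.085):
        xs=np.arange(-.03,.03,.0005); v=[]
        for x in xs:
            w=BC+x*ex+s*ey; u=proj(c,[*w,z]).round().astype(int); v.append(V[u[1],u[0]] if 0<=u[1]<400 else 0)
        v=np.array(v); g=np.diff(v); k=np.where(v>.6*np.median(v[55:66]))[0]
        i=60; 
        while i>0 and v[i]>.6*v[60]: i-=1
        j=60
        while j<119 and v[j]>.6*v[60]: j+=1
        print("y",s,"edges %.4f %.4f"%(xs[i],xs[j]),v[60])
E
python3 - <<'E'
from ck import *
tell(); c=cam("wrist"); save(c,"w26"); pickle.dump(c,open("w26.pkl","wb")); dots(c); edges(c)
E
```

```text
t 54.67 tcp [0.6214 0.0436 0.3149] phi 1.6860 gap 0.0852 grip 0.0 F [ 0.6  0.1 -0.3]
[290.3 108.4] 41 x -0.0203 y 0.0702
[329.4 108.6] 48 x 0.0222 y 0.0701
[329.4 142.9] 45 x 0.0230 y 0.0327
[288.4 173.1] 48 x -0.0236 y -0.0022
[325.2 173. ] 46 x 0.0188 y -0.0020
[290.5 203.3] 47 x -0.0216 y -0.0387
[326.5 203.1] 46 x 0.0208 y -0.0385
[291.2 229.2] 43 x -0.0213 y -0.0717
[326.4 229.2] 44 x 0.0212 y -0.0717
y -0.085 edges -0.0135 0.0120 245
y -0.055 edges -0.0135 0.0120 247
y 0.045 edges -0.0135 0.0110 160
y 0.055 edges -0.0135 0.0110 160
y 0.065 edges -0.0135 0.0105 160
y 0.08 edges -0.0130 0.0115 160
y 0.085 edges -0.0130 0.0115 159
```

Bar and packs look well aligned. I check the bar's seated height from a sideways-shifted view.

>>> {"name": "move_arm", "arguments": {
  "moves": [-0.11, -0.01, 0, 0, 0.04, -0.11, -0.01, 0, 0, 0.04, -0.11, -0.01, 0, 0, 0.04, -0.11, -0.01, 0, 0, 0.04, -0.11, -0.01, 0, 0, 0.04, -0.11, -0.01, 0, 0, 0.04]
}}

```text
clock: 55.22
tcp_pos: [0.5104, 0.0327, 0.3114]
orientation: [-0.0, 0.666, 0.746, -0.0]
wrist_force: [-0.7, 0.2, -0.3]
finger_gap: 0.0402
grip_force: 0.0
```

```bash
python3 - <<'E'
from ck import *
tell(); c=cam("wrist"); save(c,"w27"); 
for z in (.092,.102): print(z); edges(c,z)
a=pickle.load(open("w26.pkl","rb")); print("ref .102"); edges(a,.102)
E
```

```text
t 55.22 tcp [0.5104 0.0327 0.3114] phi 1.6842 gap 0.0402 grip 0.0 F [-0.7  0.2 -0.3]
0.092
y -0.085 edges -0.0135 0.0120 249
y -0.055 edges -0.0135 0.0115 249
y 0.045 edges -0.0135 0.0110 204
y 0.055 edges -0.0130 0.0110 204
y 0.065 edges -0.0140 0.0105 205
y 0.08 edges -0.0135 0.0110 204
y 0.085 edges -0.0140 0.0105 205
0.102
y -0.085 edges -0.0160 0.0105 249
y -0.055 edges -0.0160 0.0085 249
y 0.045 edges -0.0160 0.0075 212
y 0.055 edges -0.0170 0.0075 213
y 0.065 edges -0.0165 0.0075 214
y 0.08 edges -0.0160 0.0080 218
y 0.085 edges -0.0165 0.0070 215
ref .102
y -0.085 edges -0.0155 0.0165 245
y -0.055 edges -0.0130 0.0115 247
y 0.045 edges -0.0130 0.0105 160
y 0.055 edges -0.0130 0.0105 159
y 0.065 edges -0.0130 0.0105 162
y 0.08 edges -0.0130 0.0110 160
y 0.085 edges -0.0125 0.0110 159
```

Both views agree at a bar top of 92 mm at both ends, so it is seated. Now I move over plunger b with the fingers closed.

>>> {"name": "move_arm", "arguments": {
  "moves": [0.094, 0.14, 0, 0, 0, 0.094, 0.14, 0, 0, 0, 0.094, 0.14, 0, 0, 0, 0.094, 0.14, 0, 0, 0, 0.094, 0.14, 0, 0, 0, 0.094, 0.14, -0.1, 0, 0, 0.094, 0.14, -0.1, 0, 0, 0.094, 0.14, -0.18, 0, 0, 0.094, 0.14, -0.18, 0, 0, 0.094, 0.14, -0.18, 0, 0, 0.094, 0.14, -0.18, 0, 0, 0.094, 0.14, -0.18, 0, 0]
}}

```text
clock: 56.27
tcp_pos: [0.6041, 0.1729, 0.1308]
orientation: [-0.001, 0.666, 0.746, -0.001]
wrist_force: [0.2, 0.5, 1.1]
finger_gap: -0.0001
grip_force: 0.0
```

```bash
python3 - <<'E'
from h import *
p,f=tell(); print("rem",slot(.152)-p[:2])
E
```

```text
t 56.27 tcp [0.6041 0.1729 0.1308] phi 1.6848 gap -0.0001 grip 0.0 F [0.2 0.5 1.1]
rem [0.00016279 0.00015925]
```

>>> {"name": "move_arm", "arguments": {
  "moves": [0, 0, -0.012, 0, 0, 0, 0, -0.022, 0, 0, 0, 0, -0.028, 0, 0, 0, 0, -0.032, 0, 0, 0, 0, -0.032, 0, 0, 0, 0, -0.032, 0, 0]
}}

```text
clock: 56.77
tcp_pos: [0.6051, 0.1731, 0.1015]
orientation: [0.001, 0.666, 0.746, 0.001]
wrist_force: [0.3, -0.3, 4.0]
finger_gap: -0.0001
grip_force: 1.7
```

>>> {"name": "move_arm", "arguments": {
  "moves": [0, 0, -0.004, 0, 0, 0, 0, -0.008, 0, 0, 0, 0, -0.01, 0, 0, 0, 0, -0.012, 0, 0, 0, 0, -0.012, 0, 0, 0, 0, -0.012, 0, 0]
}}

```text
clock: 57.27
tcp_pos: [0.6052, 0.1731, 0.091]
orientation: [0.001, 0.666, 0.746, 0.001]
wrist_force: [-2.6, -0.3, 14.2]
finger_gap: -0.0002
grip_force: 7.0
```

The force of 14 N against the 8 N spring at z = 0.091 means the stop is reached. I press slightly more, hold, then let it up.

>>> {"name": "move_arm", "arguments": {
  "moves": [0, 0, -0.002, 0, 0, 0, 0, -0.002, 0, 0, 0, 0, -0.002, 0, 0]
}}

```text
clock: 57.52
tcp_pos: [0.6053, 0.1731, 0.0909]
orientation: [0.002, 0.666, 0.746, 0.002]
wrist_force: [-6.4, -1.0, 23.6]
finger_gap: -0.0004
grip_force: 12.0
```

>>> {"name": "move_arm", "arguments": {
  "moves": [0, 0, 0.008, 0, 0, 0, 0, 0.016, 0, 0, 0, 0, 0.04, 0, 0, 0, 0, 0.08, 0, 0, 0, 0, 0.12, 0, 0, 0, 0, 0.16, 0, 0, 0, 0, 0.2, 0, 0, -0.03, -0.09, 0.22, 0, 0.06, -0.03, -0.09, 0.22, 0, 0.06, -0.03, -0.09, 0.22, 0, 0.06, -0.03, -0.09, 0.22, 0, 0.06]
}}

```text
clock: 58.43
tcp_pos: [0.5736, 0.0803, 0.3075]
orientation: [0.001, 0.667, 0.745, 0.0]
wrist_force: [-0.1, 0.7, 0.1]
finger_gap: 0.0481
grip_force: 0.0
```

```bash
python3 - <<'E'
from ck import *
tell(); c=cam("wrist"); save(c,"w28"); dots(c); edges(c)
# heads: dark round blob near expected
im=c["img"]; 
for n,s in(("b",np.zeros(2)),("a",-.1*np.array([np.cos(CY),np.sin(CY)]))):
    x=slot(.152)+s; u=proj(c,[*x,.095]).round().astype(int); m=np.zeros(im.shape[:2],np.uint8)
    y0=max(u[1]-30,0); m[y0:u[1]+30,u[0]-30:u[0]+30]=(im[y0:u[1]+30,u[0]-30:u[0]+30].max(2)<45)
    m=cv2.morphologyEx(m,cv2.MORPH_OPEN,np.ones((7,7),np.uint8)); k,l,st,ce=cv2.connectedComponentsWithStats(m); print(n,u,st[1:].tolist(),ce[1:].round(1).tolist())
E
```

```text
t 58.43 tcp [0.5736 0.0803 0.3075] phi 1.6810 gap 0.0481 grip 0.0 F [-0.1  0.7  0.1]
[331.3 148. ] 43 x -0.0197 y 0.0700
[369.4 147.9] 47 x 0.0224 y 0.0700
[331.5 180.8] 52 x -0.0189 y 0.0325
[368.5 180.8] 53 x 0.0231 y 0.0324
[371.9 213.3] 161 x 0.0288 y -0.0069
[327.2 209.7] 49 x -0.0234 y -0.0023
[328.4 238.3] 45 x -0.0215 y -0.0385
[328.4 263.4] 41 x -0.0211 y -0.0719
[365.1 278.8] 41 x 0.0246 y -0.0933
y -0.085 edges -0.0175 0.0155 249
y -0.055 edges -0.0135 0.0110 250
y 0.045 edges -0.0135 0.0115 251
y 0.055 edges -0.0135 0.0110 251
y 0.065 edges -0.0140 0.0115 209
y 0.08 edges -0.0135 0.0110 168
y 0.085 edges -0.0135 0.0105 168
b [357  67] [[339, 59, 33, 25, 636]] [[354.0, 70.9]]
a [247  68] [[231, 49, 34, 36, 981]] [[247.4, 66.6]]
```

Everything is still in place, the plunger has been pressed and released, and the arm is clear. Handing in.

```bash
python3 -c "
from workcell import env
print(env.hand_in())"
```

```text
the job is handed in; nothing more can be done
None
```

The job is handed in at about 58 s: the transit block is in the tray, all five packs stand in a row in bay b (one was knocked aside and put back), the bar is seated, and bay b's plunger was pressed to its stop and released; no verdict came back.

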